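# Demould the model houses and box them

### The job

Put up the folding tray first: raise all four of its hinged sides until they stand upright. Then lift every plaster house out of the open mould and stand it upright on the floor of the tray, inside the four sides, and let go. Leave the eraser, the tape and the brush where they lie.

Things in the scene. Friction and masses are not known exactly. Their poses are not given: they have to be found in the camera images.
- mould: Open lower half of a casting mould: grey block 170 x 180 x 32 mm (own x, y, z), fixed to the desk, origin at the centre of its underside. Four rectangular cavities open upward, 63 x 47 mm (x, y), 20 mm deep, centred at x = +-38 mm, y = +-50 mm.
- tray: Folding plywood tray, loose (1.4 kg), unfolded at first. Base 150 x 176 mm (own x, y); floor 20 mm above the origin (centre of underside). Four 8 mm sides hinge on its top edges (axes 20 mm up, at x = -75 front, +75 back, y = +88 left, -88 right). Upright, a side reaches 42 mm above the floor, its middle tongue 26 mm more; inside is 150 x 176 mm.
- side_front (a joint): Hinge of the tray's front side (at the tray's own -x edge): 0 = lying flat, pointing outward; 1.571 = stop, standing upright. Stiff hinge (about 0.1 N m of friction): it stays at any angle where it is left.
- tongue_front (a point): Centre of the tongue of the front side: a flat tab 36 mm wide (along the hinge), 26 mm long, 8 mm thick, sticking out from the middle of the side's free edge. This point is 55 mm from the hinge axis along the side, at mid thickness (4 mm to the side that is underneath when flat).
- side_back (a joint): Hinge of the tray's back side (at the tray's own +x edge): 0 = lying flat, pointing outward; 1.571 = stop, standing upright. Stiff hinge (about 0.1 N m of friction): it stays at any angle where it is left.
- tongue_back (a point): Centre of the tongue of the back side: a flat tab 36 mm wide (along the hinge), 26 mm long, 8 mm thick, sticking out from the middle of the side's free edge. This point is 55 mm from the hinge axis along the side, at mid thickness (4 mm to the side that is underneath when flat).
- side_left (a joint): Hinge of the tray's left side (at the tray's own +y edge): 0 = lying flat, pointing outward; 1.571 = stop, standing upright. Stiff hinge (about 0.1 N m of friction): it stays at any angle where it is left.
- tongue_left (a point): Centre of the tongue of the left side: a flat tab 36 mm wide (along the hinge), 26 mm long, 8 mm thick, sticking out from the middle of the side's free edge. This point is 55 mm from the hinge axis along the side, at mid thickness (4 mm to the side that is underneath when flat).
- side_right (a joint): Hinge of the tray's right side (at the tray's own -y edge): 0 = lying flat, pointing outward; 1.571 = stop, standing upright. Stiff hinge (about 0.1 N m of friction): it stays at any angle where it is left.
- tongue_right (a point): Centre of the tongue of the right side: a flat tab 36 mm wide (along the hinge), 26 mm long, 8 mm thick, sticking out from the middle of the side's free edge. This point is 55 mm from the hinge axis along the side, at mid thickness (4 mm to the side that is underneath when flat).
- house1: Plaster model house, one of up to four alike (0.16 kg): 60 mm along own x, 44 mm along own y, walls 30 mm high, then a 45 degree gable roof, ridge along own y, 60 mm high in all; gable ends (facing +-y) flat and upright. Origin at the centre of its underside. Starts in a mould cavity, own x along the mould's x, underside 12 mm above the desk, lower 20 mm sunk in.
- house2: Plaster model house, one of up to four alike (0.16 kg): 60 mm along own x, 44 mm along own y, walls 30 mm high, then a 45 degree gable roof, ridge along own y, 60 mm high in all; gable ends (facing +-y) flat and upright. Origin at the centre of its underside. Starts in a mould cavity, own x along the mould's x, underside 12 mm above the desk, lower 20 mm sunk in.
- house3: Plaster model house, one of up to four alike (0.16 kg): 60 mm along own x, 44 mm along own y, walls 30 mm high, then a 45 degree gable roof, ridge along own y, 60 mm high in all; gable ends (facing +-y) flat and upright. Origin at the centre of its underside. Starts in a mould cavity, own x along the mould's x, underside 12 mm above the desk, lower 20 mm sunk in.
- house4: Plaster model house, one of up to four alike (0.16 kg): 60 mm along own x, 44 mm along own y, walls 30 mm high, then a 45 degree gable roof, ridge along own y, 60 mm high in all; gable ends (facing +-y) flat and upright. Origin at the centre of its underside. Starts in a mould cavity, own x along the mould's x, underside 12 mm above the desk, lower 20 mm sunk in.
- eraser: White eraser 45 x 28 x 16 mm, bystander; origin under its centre.
- tape: Roll of paper tape lying flat, 84 mm across, 24 mm high, bystander; origin under its centre.
- brush: Flat brush lying on the desk beyond the mould and tray, its length roughly across in front of the robot, bystander; origin near its middle.
There are look-alikes about, which are no part of the job. What is shaped like the house3 but pink or turquoise is not meant.

How it is judged:
On the way:
1. all four sides of the tray stand upright, with no house in the tray yet (value of joint each of side_front, side_back, side_left, side_right above 1.4 rad and horizontal distance between each of house1, house2, house3, house4 and tray above 0.12 m), for 0.2 s.
At the end, for the whole second after the job is handed in: All four sides stand within about 10 degrees of upright (joint above 1.40), and every house present stands upright (within 7 degrees) on the tray's floor (underside within 6 to 7 mm of floor height), inside the four sides, released and at rest (value of joint each of side_front, side_back, side_left, side_right above 1.4 rad and x of house1 in the frame of tray between -0.062 and 0.062 m and y of house1 in the frame of tray between -0.075 and 0.075 m and z of house1 in the frame of tray between 0.013 and 0.026 m and angle between each of house1, house2, house3, house4's own z axis and vertical below 0.12 rad and linear speed of each of house1, house2, house3, house4, tray below 0.03 m/s and x of house2 in the frame of tray between -0.062 and 0.062 m and y of house2 in the frame of tray between -0.075 and 0.075 m and z of house2 in the frame of tray between 0.013 and 0.026 m and x of house3 in the frame of tray between -0.062 and 0.062 m and y of house3 in the frame of tray between -0.075 and 0.075 m and z of house3 in the frame of tray between 0.013 and 0.026 m and x of house4 in the frame of tray between -0.062 and 0.062 m and y of house4 in the frame of tray between -0.075 and 0.075 m and z of house4 in the frame of tray between 0.013 and 0.026 m); the robot touches nothing.
It fails at once if the eraser, tape or brush is pushed more than 40 mm from its place (distance of any of eraser, tape, brush from where it was at the start of the episode above 0.04 m).
Of house1, house2, house3, house4 only 2 to 4 are there at a start; the rules pass over those that are not, and their reading is None.
At some moment in a run one of tray, house1, house2, house3, house4 may be knocked a few centimetres aside while the robot is not near it.
It also fails if it takes over 210 s, if anything falls off the work surface, if the arm or the gripper's body presses on something with over 40 N, if the wrist force passes 120 N, or if a joint passes its speed limit or range.

### The arm

A 6-joint arm with a two-finger parallel gripper is mounted at the origin on the work surface. World frame = base frame: x ahead of the robot, y to its left, z up, the work surface at z = 0. Lengths are in m, angles in rad, forces in N, time in s.
With the tool pointing down it reaches from about 0.25 to 0.775 m from the base axis. Payload 4 kg.
Tool frame: the origin (TCP) lies on the centre line of the jaws, within the pads' length; the fingertips stand robot.tips_ahead ahead of it and the grasp point (between the pads) lies 8 mm behind it (robot.tips_ahead is the distance from the TCP to the fingertips, in m); z points along the fingers, y is the line along which they close (so a half turn about z gives the same grasp; the last joint's range is limited). The gripper opens to 94 mm and grips with 3 to 60 N. Pads are 16 mm wide; open, the fingers measure 119 mm over their backs; the gripper's body (75 mm by 177 mm) begins 78 mm behind the grasp point.
Start: joints at [-1.28, 0.087, 1.371, -0, 1.684, -0.103], TCP at [0.211, -0.508, 0.217] pointing down, gripper open.
Joint ranges: [-3.1, 3.1], [-0.76, 2.03], [0.27, 2.55], [-1.08, 4.22], [0.17, 2.65], [-2.57, 2.57]. Speed limits (rad/s): [2.79, 2.79, 3.14, 3.14, 3.14, 3.14].

### API

Orientations are given as [roll, pitch, yaw] about the fixed x, y, z axes, in that order (R = Rz(yaw) Ry(pitch) Rx(roll)).
In Python, from bench import robot, snapshot, close_job, spotter gives the robot as it stands. The module is installed in compiled form; this text tells all that it offers.
- The arm moves only by the tool servo_tool, never from a script. Its argument "commands" is one flat list of numbers, 7 for each row, row after row: the shift along the tool's x, y, z in m, then the turn, a rotation vector about the tool's x, y, z in degrees, then the finger opening in m, from 0 to 0.094. In form: [x, y, z, ax, ay, az, grip, x, y, z, ax, ay, az, grip, ...]. A call has 1 to 10 rows; each row is the pose to reach, as a shift and turn from the pose commanded when the call began, along the tool's axes at that moment; what a row does not reach only later rows make up. A row lasts 1/8 s, in which the tool goes at most 62.5 mm and 10.7 degrees, less where a joint would pass 70% of its speed; a pose out of reach is approached as far as the arm can. A call with a gripper value outside its range is refused whole. The fingers move at their own pace and stop on an object; the grip force is fixed at half the most. Time passes only in rows, so rows that repeat a pose let the fingers close. It gives the time, the measured TCP pose, the force, the opening and the grip force at its end, in the units of the state.
- robot.get_obs(): the state, without advancing time (a new reading comes with each control period).
- snapshot(name): name is "scene" or "top" or "wrist"; returns a dict with "img" (400x640x3 uint8, blue, green, red), "camera_matrix" (3x3 intrinsics, pixels), "k1" (the pictures are not rectified: a ray, as slopes to the right and down, at radius r is drawn at 1 + k1 r^2 times it, then the intrinsics apply), "extrinsics" (4x4, takes a point from camera to world coordinates); the wrist camera has in their place "hand_eye" (4x4, takes a point from camera to tool coordinates, whose origin is the TCP and whose axes are the flange's). Camera axes: x right, y down, z forward; pixel columns grow to the right and rows downward; lengths in m; the calibration is good to about 2 mm. A picture is of the moment at which its call begins: read the wrist's pose just before it. There is no depth.
- close_job(): hands the job in; it is judged then, once.
Trained networks look in a picture, given as the dict that the camera call returned (one of the last four; its "shot" number tells which), for a name from the list of things; names that differ only in an ending like _2 or _b are one class to them, and where a whole thing is asked for, a point or a joint stands for the part that bears it (a point fixed in the world has none). Each returns a list of dicts, best first, with "conf" (0 to 1); they miss things now and then, are a little off and sometimes report something else, mostly with a low value. They report only what shows in the picture. A call takes as long as a camera call. They do not tell look-alikes from the thing itself.
- spotter.trace(name, picture): "region" (400x640 bool, what is visible of it) and "box" ([left, top, width, height] in pixels, round what is visible of it).
The state is a dict: "time": time; "joint_positions": joint angles; "qvel": joint speeds; "joint_torque": joint torques, N m; "tool_pos": TCP position; "ee_rot": TCP orientation; "wrist_force": force on the tool from outside, world axes, zero at the start; "wrist_torque": the same for the moment, N m; "width": finger opening in m; "finger_force": force on a finger pad.
Only numpy, scipy, OpenCV 4.12 (cv2) and the standard library are available. Lean on these libraries where they do the work, as an engineer would, in place of code of your own. Each camera call takes 0.05 s, during which the arm holds its last target. There are 200 camera calls.

## Working session

There is one attempt and no reset: what is moved stays moved. The work goes in short steps, Python scripts to look and compute and a tool call to move; the robot and the scene stay as the last step left them, time stands still between calls to the robot, and variables do not carry over. Pictures are saved under pics/ and viewed, at most 14 in all, crops included, and the job is handed in when it is done.

Besides the shell and the picture viewer there is one more tool, called after "Emit:" by a JSON object that holds its "fn" and its "kwargs". servo_tool: Moves the arm, as the interface text tells. Its arguments: {"type":"object","properties":{"commands":{"type":"array","items":{"type":"number"}}},"required":["commands"]}

```bash
mkdir -p pics; python3 - <<'E'
from bench import robot, snapshot, spotter
import cv2, numpy as np, pickle
o=robot.get_obs(); print({k:np.round(v,4).tolist() for k,v in o.items()}, robot.tips_ahead)
for n in ("scene","top"):
    s=snapshot(n); cv2.imwrite(f"pics/{n}0.png",s["img"])
    print(n,s["camera_matrix"].tolist(),s["k1"],np.round(s["extrinsics"],4).tolist())
    for t in ("mould","tray","house1","side_front","side_left","eraser","tape","brush"):
        for r in spotter.trace(t,s)[:6]:
            ys,xs=np.nonzero(r["region"]); print(n,t,round(r["conf"],2),r["box"],xs.mean().round(1) if len(xs) else None,ys.mean().round(1) if len(xs) else None,len(xs))
E
```

```text
{'time': 0.0, 'joint_positions': [-1.2801, 0.088, 1.3722, 0.0, 1.6836, -0.1031], 'qvel': [0.0005, 0.0004, -0.0003, -0.0013, 0.0004, 0.0006], 'joint_torque': [-0.0023, -34.0182, -30.243, 0.0713, 0.0331, -0.0002], 'tool_pos': [0.2109, -0.5074, 0.2153], 'ee_rot': [-3.1394, -0.0003, 0.3938], 'wrist_force': [-0.0313, -0.0904, 0.7543], 'wrist_torque': [-0.0019, 0.0434, -0.007], 'finger_force': 0.0, 'width': 0.0941} 0.011
scene [[422.90842387910084, 0.0, 318.12028600255155], [0.0, 422.90842387910084, 200.68891504887978], [0.0, 0.0, 1.0]] -0.07865861719372245 [[0.2489, 0.6108, -0.7516, 1.3123], [0.9685, -0.158, 0.1924, -0.1938], [-0.0012, -0.7758, -0.6309, 0.6611], [0.0, 0.0, 0.0, 1.0]]
scene tray 0.75 [158.6, 168.1, 130.7, 78.1] 224.6 207.2 6752
scene tray 0.67 [414.2, 167.5, 27.4, 23.5] 429.4 180.1 464
scene house1 0.98 [412.4, 166.8, 30.7, 27.8] 429.5 180.0 511
scene house1 0.94 [365.3, 164.1, 28.2, 21.7] 378.3 174.6 431
scene house1 0.94 [383.0, 179.6, 30.0, 25.0] 395.8 191.7 463
scene house1 0.78 [389.4, 222.7, 32.0, 36.8] 406.0 240.8 794
scene house1 0.72 [396.5, 153.2, 25.6, 23.6] 411
[... 1025 characters left out ...]
3 [256.4, 132.4, 25.2, 28.3] 269.5 143.8 561
top house1 0.71 [196.7, 226.9, 24.3, 31.5] 207.7 240.9 654
top house1 0.66 [240.0, 184.5, 25.3, 29.9] 249.3 199.7 582
top house1 0.66 [301.8, 181.8, 24.0, 30.8] 314.5 196.7 573
top side_front 0.95 [379.7, 276.3, 79.0, 35.2] 419.2 290.0 1693
top side_left 0.8 [359.0, 202.8, 31.9, 68.9] 374.6 236.4 1426
top eraser 0.73 [325.5, 111.8, 33.3, 36.3] 341.1 129.7 751
top eraser 0.61 [311.9, 285.4, 24.7, 16.6] 324.0 291.6 275
top eraser 0.58 [356.1, 202.2, 35.2, 70.8] 374.3 236.4 1454
top eraser 0.52 [462.2, 220.3, 31.8, 66.6] 476.1 253.6 1442
top tape 0.89 [327.1, 112.2, 31.4, 34.5] 340.9 129.9 743
top brush 0.58 [396.9, 97.3, 31.8, 80.4] 413.1 142.1 1099
```

View pics/top0.png

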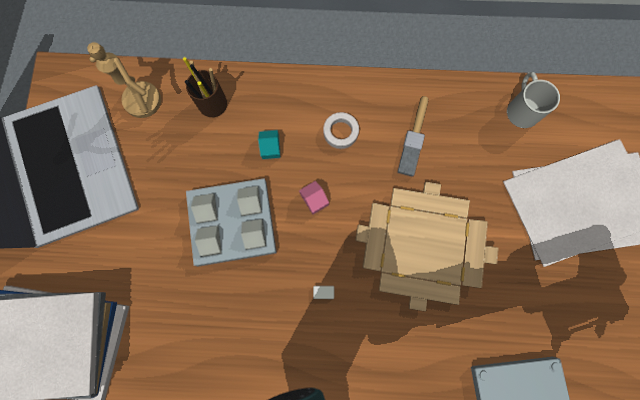

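View pics/scene0.png

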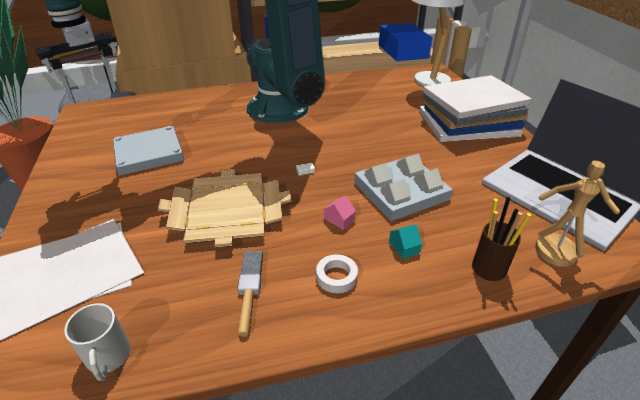

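The top view shows the mould at (231,222) with four grey houses at (204,207), (249,200), (208,241) and (253,234). The pink look-alike is at (315,197) and the turquoise one at (269,144). The unfolded tray is at (425,246), with tongues at about (432,188) back, (418,303) front, (362,233) left and (491,255) right. The eraser is at (324,292), the tape at (341,130) and the brush at (413,140). The scene view agrees: mould at (403,187), tray at (225,207).

I pick the four grey houses standing in the mould cavities.

```bash
cat > h.py <<'E'
from bench import robot, snapshot, spotter
import cv2, numpy as np
from scipy.optimize import minimize
from scipy.spatial.transform import Rotation as Ro
def shot(n):
    T=None
    if n=="wrist":
        o=robot.get_obs(); T=np.eye(4); T[:3,:3]=Ro.from_euler("xyz",o["ee_rot"]).as_matrix(); T[:3,3]=o["tool_pos"]
    s=snapshot(n); s["T"]=s["extrinsics"] if T is None else T@s["hand_eye"]; return s
def proj(s,P):
    T=s["T"]; c=(np.atleast_2d(P)-T[:3,3])@T[:3,:3]; u=c[:,:2]/c[:,2:]
    u=u*(1+s["k1"]*(u**2).sum(1,keepdims=True)); K=s["camera_matrix"]
    return u*[K[0,0],K[1,1]]+[K[0,2],K[1,2]]
def ray(s,px):
    K=s["camera_matrix"]; d=(np.array(px)-[K[0,2],K[1,2]])/[K[0,0],K[1,1]]; u=d.copy()
    for _ in range(20): u=d/(1+s["k1"]*(u@u))
    return s["T"][:3,3], s["T"][:3,:3]@np.array([u[0],u[1],1.])
def onz(s,px,z): o,d=ray(s,px); return o+d*(z-o[2])/d[2]
def tri(obs):
    A=np.zeros((3,3)); b=np.zeros(3)
    for s,px in obs:
        o,d=ray(s,px); d=d/np.linalg.norm(d); M=np.eye(3)-np.outer(d,d); A+=M; b+=M@o
    return np.linalg.solve(A,b)
def place(p,P):
    x,y,z,a=p; c,q=np.cos(a),np.sin(a); P=np.asarray(P,float)
    return np.c_[x+c*P[:,0]-q*P[:,1], y+q*P[:,0]+c*P[:,1], z+P[:,2]]
def box(x0,x1,y0,y1,z0,z1): return np.array([[x,y,z] for x in (x0,x1) for y in (y0,y1) for z in (z0,z1)])
def house(zc=0.): return np.r_[box(-.03,.03,-.022,.022,zc,.03),[[0,-.022,.06],[0,.022,.06]]]
def tray_parts(up=()):
    L=[box(-.075,.075,-.088,.088,0,.02)]
    for n,(a,e,w) in dict(front=(np.pi,.075,.088),back=(0,.075,.088),left=(np.pi/2,.088,.075),right=(-np.pi/2,.088,.075)).items():
        for r0,r1,h in ((0,.042,w),(.042,.068,.018)):
            B=box(e,e+.008,-h,h,.02+r0,.02+r1) if n in up else box(e+r0,e+r1,-h,h,.012,.02)
            L.append(place((0,0,0,a),B))
    return L
def render(s,parts,S=4):
    m=np.zeros((400*S,640*S),np.uint8)
    for P in parts:
        cv2.fillConvexPoly(m,np.round((proj(s,P)+.5)*S).astype(np.int32)[cv2.convexHull(np.round((proj(s,P)+.5)*S).astype(np.int32),returnPoints=False)[:,0]],1)
    return cv2.resize(m.astype(np.float32),(640,400),interpolation=cv2.INTER_AREA)
def fit(views,parts,p0,free=(0,1,3)):
    """views: [(snap,mask)]; maximise soft IoU over the free entries of (x,y,z,yaw)"""
    sc=np.array([.01,.01,.01,.1])[list(free)]
    def full(v): p=np.array(p0,float); p[list(free)]+=v*sc; return p
    def f(v):
        L=[place(full(v),P) for P in parts]; c=0
        for s,m in views:
            r=render(s,L); c+=1-np.minimum(r,m).sum()/np.maximum(r,m).sum()
        return c/len(views)
    r=minimize(f,np.zeros(len(free)),method="Nelder-Mead",options=dict(xatol=.01,fatol=1e-4,initial_simplex=np.vstack([np.zeros(len(free)),np.eye(len(free))])))
    return full(r.x),r.fun
def find(s,name,px,rad=20,k=0):
    c=[]
    for r in spotter.trace(name,s):
        ys,xs=np.nonzero(r["region"])
        if len(xs) and np.hypot(xs.mean()-px[0],ys.mean()-px[1])<rad: c.append((-r["conf"],r["region"].astype(np.float32)))
    return min(c,key=lambda t:t[0])[1] if c else None
def tongues(p):
    Q=np.array([[-.13,0,.016],[.13,0,.016],[0,.143,.016],[0,-.143,.016]]); return place(p,Q)
E
cat > m1.py <<'E'
from h import *
A=shot("scene");B=shot("top")
g=onz(B,(425.5,246),.02)
va=find(A,"tray",(225,207));vb=find(B,"tray",(425,246))
p0=[g[0],g[1],0,-.1]
for v in ([(A,va)],[(B,vb)],[(A,va),(B,vb)]):
    print("tray",*[np.round(t,4) for t in fit(v,tray_parts(),p0)])
p,e=fit([(A,va),(B,vb)],tray_parts(),p0); print("free z",fit([(A,va),(B,vb)],tray_parts(),p,(0,1,2,3)))
print(np.round(tongues(p),4).tolist())
rA=spotter.trace("house1",A);rB=spotter.trace("house1",B)
def near(R,px):
    best=None
    for r in R:
        ys,xs=np.nonzero(r["region"])
        if len(xs):
            d=np.hypot(xs.mean()-px[0],ys.mean()-px[1])
            if d<12 and (best is None or d<best[0]): best=(d,r["region"].astype(np.float32))
    return None if best is None else best[1]
for px in ((204,207),(249,200),(208,241),(253,234)):
    g=onz(B,px,.055); mb=near(rB,px); ma=near(rA,proj(A,g)[0])
    v=[(s,m) for s,m in ((A,ma),(B,mb)) if m is not None]
    q,e=fit(v,[house(.02)],[g[0],g[1],.012,.1]); q2,e2=fit(v,[house(.02)],q,(0,1,2,3)) if len(v)>1 else (0,0)
    print("house",px,len(v),np.round(q,4),round(e,3),np.round(q2,4),round(e2,3))
E
python3 m1.py
```

```text
tray [ 0.4993 -0.2161  0.     -0.1166] 0.0543
tray [ 0.5075 -0.216   0.     -0.1231] 0.024
tray [ 0.5052 -0.2161  0.     -0.1235] 0.0615
free z (array([ 0.5066383 , -0.21532045,  0.00604015, -0.12247321]), np.float64(0.04244673252105713))
[[0.3762, -0.2, 0.016], [0.6342, -0.2321, 0.016], [0.5228, -0.0741, 0.016], [0.4875, -0.358, 0.016]]
house (204, 207) 2 [0.5643 0.2813 0.012  0.1615] 0.077 [0.5643 0.2814 0.012  0.1641] 0.076
house (249, 200) 2 [0.5856 0.1816 0.012  0.2138] 0.074 [0.5856 0.1816 0.012  0.2138] 0.074
house (208, 241) 2 [0.4897 0.2643 0.012  0.2127] 0.08 [0.4891 0.2644 0.0119 0.2063] 0.079
house (253, 234) 2 [0.5111 0.166  0.012  0.1879] 0.083 [0.5111 0.1662 0.0119 0.188 ] 0.082
```

```bash
cat >> h.py <<'E'
def go(*targets):
    """print shift/turn rows (tool axes now) for world targets (x,y,z,yaw), tool pointing down"""
    o=robot.get_obs(); R=Ro.from_euler("xyz",o["ee_rot"])
    print("at",np.round(o["tool_pos"],4),np.round(o["ee_rot"],3),"w",round(o["width"],4),"t",round(o["time"],2))
    for x,y,z,a in targets:
        d=R.inv().apply(np.array([x,y,z])-o["tool_pos"]); w=(R.inv()*Ro.from_euler("xyz",[np.pi,0,a])).as_rotvec(degrees=True)
        print([x,y,z,a],"->",np.round(d,4).tolist(),np.round(w,1).tolist())
E
python3 -c "
from h import *
go((.376,-.2,.2,-.1235))"
```

```text
at [ 0.2111 -0.5079  0.2165] [ 3.141 -0.     0.394] w 0.0939 t 1.2
[0.376, -0.2, 0.2, -0.1235] -> [0.2705, -0.2211, 0.0165] [0.0, -0.0, 29.6]
```

Emit:
{"fn": "servo_tool", "kwargs": {"commands": [0.045, -0.037, 0.003, 0, 0, 5, 0.07, 0.09, -0.074, 0.006, 0, 0, 10, 0.07, 0.135, -0.111, 0.009, 0, 0, 15, 0.07, 0.18, -0.147, 0.011, 0, 0, 20, 0.07, 0.225, -0.184, 0.014, 0, 0, 25, 0.07, 0.2705, -0.221, 0.016, 0, 0, 29.6, 0.07, 0.2705, -0.221, 0.016, 0, 0, 29.6, 0.07]}}

```text
time: 2.08
tool_pos: [0.3773, -0.1968, 0.2006]
ee_rot: [-3.141, -0.001, -0.115]
wrist_force: [-1.6, -0.6, 0.8]
width: 0.0703
finger_force: 0.0
```

```bash
python3 - <<'E'
from h import *
s=shot("wrist"); p=(.5065,-.216,0,-.123)
go((.376,-.2,.2,-.1235))
im=s["img"].copy()
for P in tray_parts():
    q=np.round(proj(s,place(p,P))).astype(int)
    cv2.polylines(im,[cv2.convexHull(q.astype(np.int32))],True,(0,0,255),1)
cv2.imwrite("pics/w1.png",im)
for n in("tray","tongue_front","side_front","house1","eraser"):
    for r in spotter.trace(n,s)[:3]: print(n,round(r["conf"],2),r["box"],r["region"].sum())
E
```

```text
at [ 0.3766 -0.1988  0.2007] [ 3.141 -0.    -0.118] w 0.0697 t 2.12
[0.376, -0.2, 0.2, -0.1235] -> [-0.0004, 0.0013, 0.0007] [0.0, -0.0, 0.3]
tray 0.69 [145.2, 0.0, 348.7, 191.5] 44820
tongue_front 0.75 [228.5, 119.9, 174.3, 70.7] 7974
side_front 0.65 [233.0, 121.8, 172.0, 69.2] 7554
house1 0.87 [18.1, 1.4, 42.1, 10.6] 301
eraser 0.86 [100.9, 168.6, 51.0, 31.3] 1251
```

View pics/w1.png

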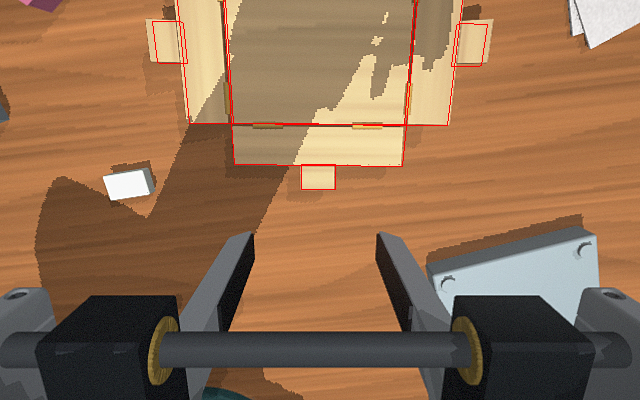

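The overlay in the wrist picture fits the tray's base and front tongue, at (318,177), to within about 2 px. The eraser at (128,184) is clear of the fingers. Now I descend on the front tongue and grip it by its edges.

Emit:
{"fn": "servo_tool", "kwargs": {"commands": [-0.0015, 0, 0.06, 0, 0, 0.2, 0.06, -0.0015, 0, 0.12, 0, 0, 0.2, 0.06, -0.0015, 0, 0.16, 0, 0, 0.2, 0.06, -0.0015, 0, 0.184, 0, 0, 0.2, 0.06, -0.0015, 0, 0.184, 0, 0, 0.2, 0.06, -0.0015, 0, 0.184, 0, 0, 0.2, 0.03, -0.0015, 0, 0.184, 0, 0, 0.2, 0.03, -0.0015, 0, 0.184, 0, 0, 0.2, 0.03, -0.0015, 0, 0.184, 0, 0, 0.2, 0.03]}}

```text
time: 3.5
tool_pos: [0.3754, -0.1998, 0.0174]
ee_rot: [-3.142, -0.002, -0.126]
wrist_force: [0.8, 2.8, 2.2]
width: 0.0353
finger_force: 30.0
```

Emit:
{"fn": "servo_tool", "kwargs": {"commands": [0, 0, -0.01, 0, 0, 0, 0.03, 0.002, 0, -0.02, 0, 0, 0, 0.03, 0.006, 0, -0.0295, 0, 0, 0, 0.03, 0.011, 0, -0.038, 0, 0, 0, 0.03, 0.0175, 0, -0.046, 0, 0, 0, 0.03, 0.0255, 0, -0.052, 0, 0, 0, 0.03, 0.0345, 0, -0.057, 0, 0, 0, 0.03, 0.044, 0, -0.0605, 0, 0, 0, 0.03, 0.054, 0, -0.062, 0, 0, 0, 0.03, 0.054, 0, -0.062, 0, 0, 0, 0.03]}}

```text
time: 4.75
tool_pos: [0.427, -0.2064, 0.0777]
ee_rot: [-3.141, 0.004, -0.126]
wrist_force: [-2.5, 0.9, -5.2]
width: 0.0357
finger_force: 30.0
```

Emit:
{"fn": "servo_tool", "kwargs": {"commands": [0, 0, 0, 0, 0, 0, 0.03, 0, 0, 0, 0, 0, 0, 0.06, 0, 0, 0, 0, 0, 0, 0.06, 0, 0, -0.06, 0, 0, 0, 0.06, 0, 0, -0.11, 0, 0, 0, 0.06, -0.02, 0, -0.11, 0, 0, 0, 0.06]}}

```text
time: 5.5
tool_pos: [0.4119, -0.2062, 0.1954]
ee_rot: [3.135, -0.013, -0.126]
wrist_force: [-0.1, -0.9, 0.4]
width: 0.0598
finger_force: 0.0
```

```bash
python3 - <<'E'
from h import *
up=("front",); p0=(.5065,-.216,0,-.123)
A=shot("scene");B=shot("top");W=shot("wrist")
g=proj(A,[p0[:3]])[0];h=proj(B,[p0[:3]])[0]
va=find(A,"tray",g,30);vb=find(B,"tray",h,30)
for v in ([(B,vb)],[(A,va),(B,vb)]):
    p,e=fit([t for t in v if t[1] is not None],tray_parts(up),p0);print(np.round(p,4),round(e,3))
out=[]
p,e=fit([(B,vb)],tray_parts(up),p0)
for s in (B,W):
    im=s["img"].copy()
    for P in tray_parts(up): cv2.polylines(im,[cv2.convexHull(np.round(proj(s,place(p,P))).astype(np.int32))],True,(0,0,255),1)
    out.append(im)
b=cv2.resize(out[0][150:350,310:510],(400,400)); cv2.imwrite("pics/w2.png",np.hstack([b,cv2.resize(out[1],(400,250)).copy() if 0 else cv2.copyMakeBorder(cv2.resize(out[1],(400,250)),0,150,0,0,cv2.BORDER_CONSTANT)]))
t=tongues(p); print(np.round(t,4).tolist())
l=place(p,[[0,.146,.016]])[0]; go((l[0],l[1],.2,p[3]+np.pi/2))
E
```

```text
[ 0.544  -0.221   0.     -0.1212] 0.156
[ 0.5414 -0.2214  0.     -0.1263] 0.155
[[0.4149, -0.2053, 0.016], [0.673, -0.2367, 0.016], [0.5612, -0.0791, 0.016], [0.5267, -0.363, 0.016]]
at [ 0.4086 -0.2042  0.1884] [ 3.142e+00 -1.000e-03 -1.260e-01] w 0.06 t 5.75
[np.float64(0.561602876927108), np.float64(-0.07610686786257162), 0.2, np.float64(1.4496311664271362)] -> [0.1356, -0.1463, -0.0115] [0.0, -0.0, -90.3]
```

View pics/w2.png

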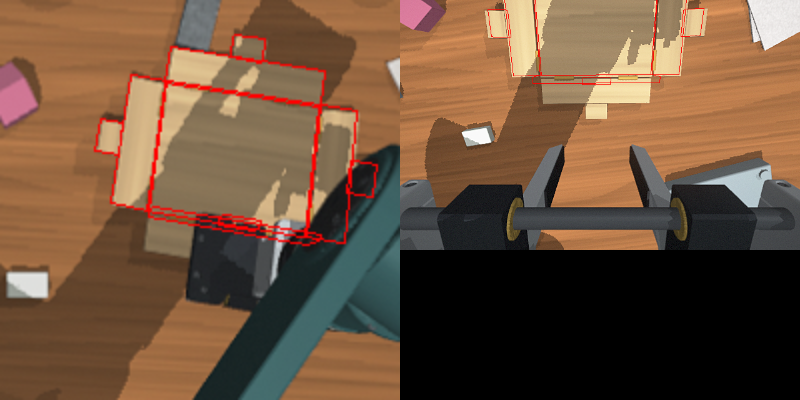

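The top crop shows the front side still flat and the tray shifted about 38 mm away from the robot. The pads held the tongue rigid, so the whole tray tipped instead of the hinge turning. From here the tool must turn with the side. First I check the tray against the brush.

```bash
python3 - <<'E'
from h import *
p0=(.544,-.221,0,-.123)
A=shot("scene");B=shot("top");W=shot("wrist")
va=find(A,"tray",proj(A,[p0[:3]])[0],30);vw=find(W,"tray",(318,60),100)
print(va is not None,vw is not None)
for v in ([(A,va)],[(W,vw)],[(A,va),(W,vw)]):
    v=[t for t in v if t[1] is not None]
    if v: p,e=fit(v,tray_parts(),p0);print(np.round(p,4),round(e,3))
im=[]
for s in (A,B,W):
    i=s["img"].copy()
    for P in tray_parts(): cv2.polylines(i,[cv2.convexHull(np.round(proj(s,place(p,P))).astype(np.int32))],True,(0,0,255),1)
    im.append(i)
for s in(A,B):
  for r in spotter.trace("brush",s)[:2]: print(r["conf"],r["box"])
cv2.imwrite("pics/w3.png",np.hstack([cv2.resize(im[0][150:350,130:330],(400,400)),cv2.resize(im[1][80:280,320:520],(400,400))]))
f=place(p,[[-.135,0,.016]])[0]; go((f[0],f[1],.1,p[3]),(f[0],f[1],.017,p[3]))
print(robot.get_obs()["joint_positions"])
E
```

```text
True True
[ 0.534  -0.2209  0.     -0.1273] 0.055
[ 0.5421 -0.2204  0.     -0.1198] 0.03
[ 0.541  -0.2213  0.     -0.1237] 0.06
0.95 [236.4, 250.7, 27.6, 86.7]
0.27 [317.3, 254.7, 41.9, 39.8]
0.94 [400.4, 101.4, 23.7, 74.7]
at [ 0.4084 -0.2041  0.188 ] [-3.141e+00  1.000e-03 -1.260e-01] w 0.0598 t 6.1
[np.float64(0.40699891706772906), np.float64(-0.2045988390277558), 0.1, np.float64(-0.12370824670095804)] -> [-0.0012, 0.0007, 0.088] [-0.0, 0.0, -0.1]
[np.float64(0.40699891706772906), np.float64(-0.2045988390277558), 0.017, np.float64(-0.12370824670095804)] -> [-0.0012, 0.0007, 0.171] [-0.0, 0.0, -0.1]
[-5.87765023e-01 -1.15235780e-01  1.62684790e+00  3.42868463e-06
  1.63073418e+00  1.10919358e+00]
```

View pics/w3.png

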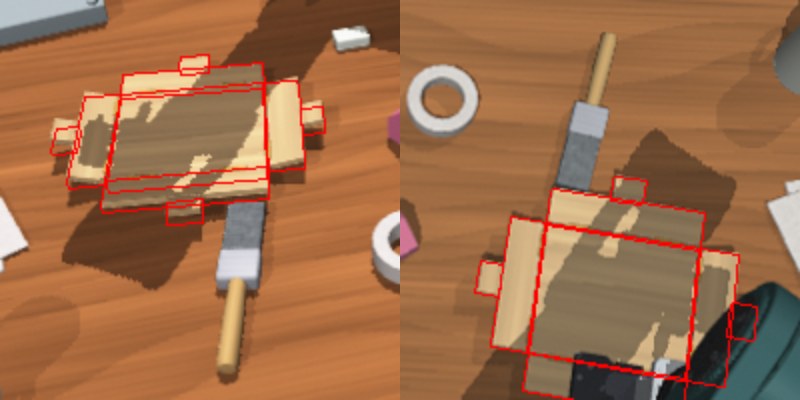

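The brush has barely moved; its bristles at crop (578,160) sit at the tray's back edge. I grip the front tongue with the tool tilted, then pull the tray back about 35 mm.

Emit:
{"fn": "servo_tool", "kwargs": {"commands": [-0.001, 0.0007, 0.06, 0, 10, 0, 0.056, -0.001, 0.0007, 0.11, 0, 20, 0, 0.056, -0.001, 0.0007, 0.145, 0, 30, 0, 0.056, -0.001, 0.0007, 0.171, 0, 35, 0, 0.056, -0.001, 0.0007, 0.171, 0, 35, 0, 0.05, -0.001, 0.0007, 0.171, 0, 35, 0, 0.03, -0.001, 0.0007, 0.171, 0, 35, 0, 0.03, -0.001, 0.0007, 0.171, 0, 35, 0, 0.03, -0.02, 0.0007, 0.171, 0, 35, 0, 0.03, -0.036, 0.0007, 0.171, 0, 35, 0, 0.03]}}

```text
time: 7.35
tool_pos: [0.3736, -0.201, 0.019]
ee_rot: [3.14, -0.614, -0.125]
wrist_force: [6.2, -1.0, -1.1]
width: 0.0356
finger_force: 30.0
```

```bash
cat >> h.py <<'E'
def arc(r,yawin,b0,d1,n,lead=1.0,tilt=None):
    """rows to swing a gripped tongue from flat: r from hinge, yawin = world heading of inward dir, tool tilted b0 now; rows in present tool axes"""
    o=robot.get_obs(); R=Ro.from_euler("xyz",o["ee_rot"]); inn=np.array([np.cos(yawin),np.sin(yawin),0]); ax=np.cross(inn,[0,0,1.])
    # rotation taking outward->up, up->inward
    ax=np.cross([0,0,1.],inn)
    h=-inn*r; c=np.array([0,0,-.004])
    for i in range(1,n+1):
        th=np.radians(d1)*i/n; Q=Ro.from_rotvec(ax*th); v=Q.apply(h+c)-(h+c)
        tq=Ro.from_rotvec(ax*th*(1 if tilt is None else tilt))
        print(round(np.degrees(th),1),np.round(R.inv().apply(v),4).tolist(),np.round((R.inv()*tq*R).as_rotvec(degrees=True),1).tolist())
E
python3 - <<'E'
from h import *
o=robot.get_obs(); go(); print(o["wrist_force"],o["joint_positions"],Ro.from_euler("xyz",o["ee_rot"]).as_matrix().round(2).tolist())
arc(.06,-.124,35,90,9)
E
```

```text
at [ 0.3736 -0.201   0.019 ] [ 3.14  -0.614 -0.125] w 0.0356 t 7.35
[ 6.19813876 -1.00781976 -1.13879979] [-1.00278988 -0.44369321  2.35437736  0.59943804  0.90084677  0.39307332] [[0.81, -0.13, 0.57], [-0.1, -0.99, -0.07], [0.58, 0.0, -0.82]]
10.0 [0.0062, 0.0, -0.0084] [-0.0, -10.0, -0.0]
20.0 [0.0138, 0.0, -0.0157] [-0.0, -20.0, -0.0]
30.0 [0.0225, 0.0, -0.0215] [-0.0, -30.0, -0.1]
40.0 [0.0321, 0.0, -0.0257] [-0.0, -40.0, -0.1]
50.0 [0.0423, 0.0, -0.0281] [-0.1, -50.0, -0.1]
60.0 [0.0528, 0.0, -0.0288] [-0.1, -60.0, -0.1]
70.0 [0.0632, -0.0, -0.0276] [-0.1, -70.0, -0.2]
80.0 [0.0733, -0.0, -0.0247] [-0.1, -80.0, -0.2]
90.0 [0.0827, -0.0, -0.02] [-0.1, -90.0, -0.2]
```

Emit:
{"fn": "servo_tool", "kwargs": {"commands": [0.006, 0, -0.0085, 0, -10, 0, 0.03, 0.014, 0, -0.0155, 0, -20, 0, 0.03, 0.0225, 0, -0.0215, 0, -30, 0, 0.03, 0.032, 0, -0.0255, 0, -40, 0, 0.03, 0.0425, 0, -0.028, 0, -50, 0, 0.03, 0.053, 0, -0.029, 0, -60, 0, 0.03, 0.063, 0, -0.0275, 0, -70, 0, 0.03, 0.0735, 0, -0.0245, 0, -80, 0, 0.03, 0.0825, 0, -0.02, 0, -90, 0, 0.03, 0.0825, 0, -0.02, 0, -90, 0, 0.03]}}

```text
time: 8.6
tool_pos: [0.4282, -0.207, 0.0762]
ee_rot: [-3.139, 0.973, -0.123]
wrist_force: [-5.3, 0.3, -4.6]
width: 0.0356
finger_force: 30.0
```

```bash
python3 - <<'E'
from h import *
p0=(.505,-.216,0,-.124)
A=shot("scene");B=shot("top")
va=find(A,"tray",proj(A,[p0[:3]])[0],40);print(va is not None)
p,e=fit([(A,va)],tray_parts(("front",)),p0);print(np.round(p,4),round(e,3))
im=[]
for s in (A,B):
    i=s["img"].copy()
    for P in tray_parts(("front",)): cv2.polylines(i,[cv2.convexHull(np.round(proj(s,place(p,P))).astype(np.int32))],True,(0,0,255),1)
    im.append(i)
cv2.imwrite("pics/w4.png",np.hstack([cv2.resize(im[0][130:330,130:330],(400,400)),cv2.resize(im[1][130:330,320:520],(400,400))]))
go(); print(robot.get_obs()["joint_positions"].round(2), robot.get_obs()["wrist_force"])
E
```

```text
True
[ 0.4995 -0.2181  0.     -0.1341] 0.237
at [ 0.4285 -0.2071  0.0786] [-3.139  0.959 -0.123] w 0.0357 t 8.75
[-0.41  0.69  1.14 -0.29  2.23  1.22] [-0.68166552  1.60271168 -6.07790002]
```

View pics/w4.png

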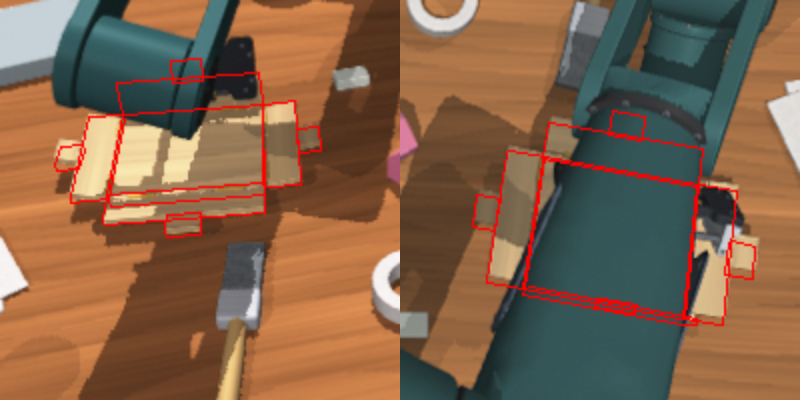

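Emit:
{"fn": "servo_tool", "kwargs": {"commands": [0, 0, 0, 0, 0, 0, 0.056, 0, 0, 0, 0, 0, 0, 0.056, 0, 0, -0.04, 0, 0, 0, 0.056, -0.02, 0, -0.07, 0, 10, 0, 0.056, -0.05, 0, -0.08, 0, 20, 0, 0.056, -0.08, 0, -0.094, 0, 30, 0, 0.056, -0.08, 0, -0.094, 0, 40, 0, 0.056, -0.08, 0, -0.094, 0, 50, 0, 0.056, -0.08, 0, -0.094, 0, 55, 0, 0.056]}}

```text
time: 9.88
tool_pos: [0.4581, -0.2113, 0.2042]
ee_rot: [3.138, -0.009, -0.127]
wrist_force: [-0.6, -0.6, 0.6]
width: 0.0562
finger_force: 0.0
```

```bash
python3 - <<'E'
from h import *
p0=(.505,-.216,0,-.124); up=("front",)
A=shot("scene");W=shot("wrist")
va=find(A,"tray",proj(A,[p0[:3]])[0],40);vw=find(W,"tray",proj(W,[p0[:3]])[0],150);print(va is not None,vw is not None)
for v in ([(A,va)],[(W,vw)],[(A,va),(W,vw)]):
    v=[t for t in v if t[1] is not None]
    if v: p,e=fit(v,tray_parts(up),p0);print(np.round(p,4),round(e,3))
im=[]
for s in (A,W):
    i=s["img"].copy()
    for P in tray_parts(up): cv2.polylines(i,[cv2.convexHull(np.round(proj(s,place(p,P))).astype(np.int32))],True,(0,0,255),1)
    im.append(i)
cv2.imwrite("pics/w5.png",np.hstack([cv2.resize(im[0][130:330,130:330],(400,400)),cv2.copyMakeBorder(cv2.resize(im[1],(400,250)),0,150,0,0,cv2.BORDER_CONSTANT)]))
b=place(p,[[.135,0,.017]])[0];go((b[0],b[1],.15,p[3]),(b[0],b[1],.017,p[3]));print(robot.get_obs()["joint_positions"].round(2))
E
```

```text
True True
[ 0.4995 -0.2178  0.     -0.1342] 0.055
[ 0.5059 -0.2167  0.     -0.1286] 0.045
[ 0.5045 -0.2172  0.     -0.1279] 0.062
at [ 0.4586 -0.2114  0.2021] [ 3.14e+00 -1.00e-03 -1.27e-01] w 0.0558 t 10.07
[np.float64(0.6384418296017366), np.float64(-0.23445092480829555), 0.15, np.float64(-0.12790963824341897)] -> [0.1813, 0.0001, 0.0524] [0.1, -0.1, 0.1]
[np.float64(0.6384418296017366), np.float64(-0.23445092480829555), 0.017, np.float64(-0.12790963824341897)] -> [0.1811, -0.0001, 0.1854] [0.1, -0.1, 0.1]
[-0.54 -0.01  1.5  -0.    1.65  1.15]
```

View pics/w5.png

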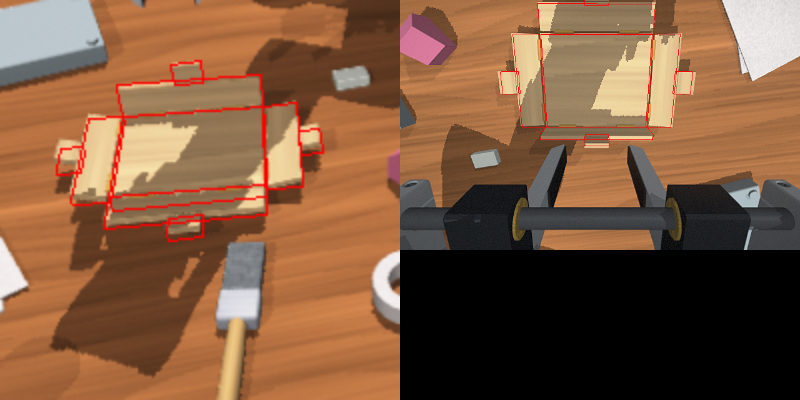

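The scene crop and the wrist view both show the front side upright, matching the model. The other three sides are flat, and the brush, at crop (245,270), stands clear. Next is the back side.

Emit:
{"fn": "servo_tool", "kwargs": {"commands": [0.06, 0, 0, 0, -8, 0, 0.05, 0.12, 0, 0.02, 0, -16, 0, 0.05, 0.1825, 0, 0.05, 0, -25, 0, 0.05, 0.1825, 0, 0.09, 0, -25, 0, 0.05, 0.1825, 0, 0.145, 0, -25, 0, 0.05, 0.1825, 0, 0.186, 0, -25, 0, 0.05, 0.1825, 0, 0.186, 0, -25, 0, 0.05, 0.1825, 0, 0.186, 0, -25, 0, 0.03, 0.1825, 0, 0.186, 0, -25, 0, 0.03, 0.1825, 0, 0.186, 0, -25, 0, 0.03]}}

```text
time: 11.32
tool_pos: [0.6405, -0.2344, 0.0139]
ee_rot: [3.141, 0.436, -0.126]
wrist_force: [2.5, -0.6, -0.4]
width: 0.0356
finger_force: 30.8
```

```bash
python3 - <<'E'
from h import *
o=robot.get_obs(); go(); print(o["wrist_force"],o["joint_positions"].round(2))
arc(.06,-.128+np.pi,0,90,9)
E
```

```text
at [ 0.6405 -0.2344  0.0139] [ 3.141  0.436 -0.126] w 0.0356 t 11.32
[ 2.47153624 -0.64400294 -0.37100326] [-0.38  0.82  0.82 -0.11  1.92  1.3 ]
10.0 [-0.0046, 0.0, -0.0094] [-0.0, 10.0, 0.0]
20.0 [-0.0108, -0.0, -0.0179] [-0.0, 20.0, 0.0]
30.0 [-0.0184, -0.0, -0.0251] [-0.1, 30.0, 0.0]
40.0 [-0.0271, -0.0, -0.031] [-0.1, 40.0, 0.0]
50.0 [-0.0367, -0.0, -0.0352] [-0.1, 50.0, 0.0]
60.0 [-0.0468, -0.0, -0.0377] [-0.1, 60.0, 0.1]
70.0 [-0.0573, -0.0001, -0.0384] [-0.1, 70.0, 0.1]
80.0 [-0.0677, -0.0001, -0.0373] [-0.1, 80.0, 0.1]
90.0 [-0.0778, -0.0001, -0.0344] [-0.2, 90.0, 0.1]
```

Emit:
{"fn": "servo_tool", "kwargs": {"commands": [-0.0045, 0, -0.0095, 0, 10, 0, 0.03, -0.011, 0, -0.018, 0, 20, 0, 0.03, -0.0185, 0, -0.025, 0, 30, 0, 0.03, -0.027, 0, -0.031, 0, 40, 0, 0.03, -0.0365, 0, -0.035, 0, 50, 0, 0.03, -0.047, 0, -0.0375, 0, 60, 0, 0.03, -0.0575, 0, -0.0385, 0, 70, 0, 0.03, -0.0675, 0, -0.0375, 0, 80, 0, 0.03, -0.078, 0, -0.0345, 0, 90, 0, 0.03, -0.078, 0, -0.0345, 0, 90, 0, 0.03]}}

```text
time: 12.58
tool_pos: [0.5937, -0.2194, 0.0785]
ee_rot: [-3.106, -1.043, -0.124]
wrist_force: [8.4, -0.6, -0.1]
width: 0.0354
finger_force: 30.0
```

Emit:
{"fn": "servo_tool", "kwargs": {"commands": [0, 0, 0, 0, 0, 0, 0.03, 0, 0, 0, 0, 0, 0, 0.05, 0, 0, 0, 0, 0, 0, 0.05, 0, 0, -0.045, 0, 0, 0, 0.05, 0.03, 0, -0.065, 0, -10, 0, 0.05, 0.07, 0, -0.085, 0, -20, 0, 0.05, 0.1, 0, -0.085, 0, -30, 0, 0.05, 0.1, 0, -0.085, 0, -40, 0, 0.05, 0.1, 0, -0.085, 0, -50, 0, 0.05, 0.1, 0, -0.085, 0, -60, 0, 0.05]}}

```text
time: 13.82
tool_pos: [0.5707, -0.2168, 0.2061]
ee_rot: [-3.115, -0.164, -0.088]
wrist_force: [0.1, 0.7, -0.5]
width: 0.0499
finger_force: 0.0
```

```bash
cat > m2.py <<'E'
from h import *
import sys
up=sys.argv[1].split(","); nx=sys.argv[2]; p0=[float(v) for v in sys.argv[3].split(",")]
V=[]
for n in ("top","wrist"):
    s=shot(n); m=find(s,"tray",proj(s,[p0[:3]])[0],120)
    if m is not None: p,e=fit([(s,m)],tray_parts(up),p0); print(n,np.round(p,4),round(e,3)); V.append((s,m,p,e))
    else: print(n,None); V.append((s,m,p0,1))
p=min(V,key=lambda v:v[3])[2]
im=[]
for s,*_ in V:
    i=s["img"].copy()
    for P in tray_parts(up): cv2.polylines(i,[cv2.convexHull(np.round(proj(s,place(p,P))).astype(np.int32))],True,(0,0,255),1)
    im.append(i)
cv2.imwrite("pics/"+sys.argv[4],np.hstack([cv2.resize(im[0][130:330,320:520],(400,400)),cv2.copyMakeBorder(cv2.resize(im[1],(400,250)),0,150,0,0,cv2.BORDER_CONSTANT)]))
L=dict(left=[0,.148,.017],right=[0,-.148,.017],back=[.135,0,.017])
if nx in L:
    b=place(p,[L[nx]])[0];a=p[3]+(0 if nx=="back" else np.pi/2)
    go((b[0],b[1],.15,a),(b[0],b[1],.017,a))
else: go()
print(robot.get_obs()["joint_positions"].round(2))
E
python3 m2.py front,back left .506,-.2167,0,-.1286 w6.png
```

```text
top [ 0.5034 -0.213   0.     -0.0761] 0.355
wrist [ 0.5021 -0.2116  0.     -0.0784] 0.382
at [ 0.5709 -0.2162  0.2026] [-3.111 -0.166 -0.087] w 0.0504 t 14.03
[np.float64(0.5146116328328013), np.float64(-0.0653899092220302), 0.15, np.float64(1.4947272245532988)] -> [-0.0769, -0.1441, 0.0448] [6.2, -8.8, -90.3]
[np.float64(0.5146116328328013), np.float64(-0.0653899092220302), 0.017, np.float64(1.4947272245532988)] -> [-0.099, -0.1401, 0.1759] [6.2, -8.8, -90.3]
[-0.51  0.11  1.38  0.1   1.51  1.15]
```

View pics/w6.png

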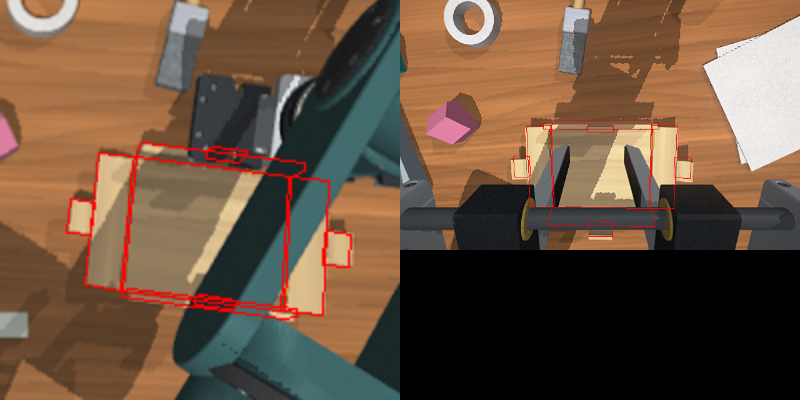

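The back side stands. I move towards the left tongue and re-measure from the fixed cameras.

Emit:
{"fn": "servo_tool", "kwargs": {"commands": [-0.01, -0.02, 0, 0.7, -1, -10, 0.05, -0.02, -0.04, 0, 1.4, -2, -20, 0.05, -0.03, -0.06, 0, 2.1, -3, -30, 0.05, -0.04, -0.08, 0, 2.8, -4, -40, 0.05, -0.05, -0.1, 0, 3.5, -5, -50, 0.05, -0.06, -0.12, 0, 4.1, -6, -60, 0.05, -0.068, -0.146, -0.004, 4.8, -7, -70, 0.05, -0.068, -0.146, -0.004, 5.5, -8, -80, 0.05, -0.068, -0.146, -0.004, 6.2, -8.8, -90, 0.05, -0.068, -0.146, -0.004, 6.2, -8.8, -90.3, 0.05]}}

```text
time: 15.28
tool_pos: [0.5138, -0.0655, 0.2011]
ee_rot: [3.139, 0.001, 1.492]
wrist_force: [-0.3, 0.8, 0.4]
width: 0.0501
finger_force: 0.0
```

```bash
cat > m3.py <<'E'
from h import *
import sys
up=[u for u in sys.argv[1].split(",") if u]; nx=sys.argv[2]; p0=[float(v) for v in sys.argv[3].split(",")]
im=[];V=[]
for n in ("top","scene"):
    s=shot(n); m=find(s,"tray",proj(s,[p0[:3]])[0],60); V.append((s,m))
    if m is not None: p,e=fit([(s,m)],tray_parts(up),p0); print(n,np.round(p,4),round(e,3))
    if n=="top": pt=p if m is not None else p0
    i=s["img"].copy()
    for P in tray_parts(up): cv2.polylines(i,[cv2.convexHull(np.round(proj(s,place(pt,P))).astype(np.int32))],True,(0,0,255),1)
    c=proj(s,[p0[:3]])[0].astype(int); im.append(cv2.resize(i[c[1]-100:c[1]+100,c[0]-100:c[0]+100],(400,400)))
cv2.imwrite("pics/"+sys.argv[4],np.hstack(im))
p=pt; L=dict(left=[0,.148,.017],right=[0,-.148,.017])
if nx in L:
    b=place(p,[L[nx]])[0];a=p[3]+np.pi/2
    go((b[0],b[1],.15,a),(b[0],b[1],.017,a))
else: go()
print(robot.get_obs()["joint_positions"].round(2))
E
python3 m3.py front,back left .5021,-.2116,0,-.0784 w7.png
```

```text
top [ 0.4971 -0.2168  0.     -0.0279] 0.519
scene [ 0.4942 -0.2124  0.     -0.0793] 0.056
at [ 0.5147 -0.0659  0.2013] [3.139e+00 1.000e-03 1.492e+00] w 0.05 t 15.47
[np.float64(0.5012435058594225), np.float64(-0.06886133404111663), 0.15, np.float64(1.5428741701258626)] -> [-0.0039, -0.0133, 0.0513] [0.1, 0.1, -2.9]
[np.float64(0.5012435058594225), np.float64(-0.06886133404111663), 0.017, np.float64(1.5428741701258626)] -> [-0.0038, -0.0137, 0.1843] [0.1, 0.1, -2.9]
[-0.24  0.02  1.47 -0.    1.65 -0.16]
```

View pics/w7.png

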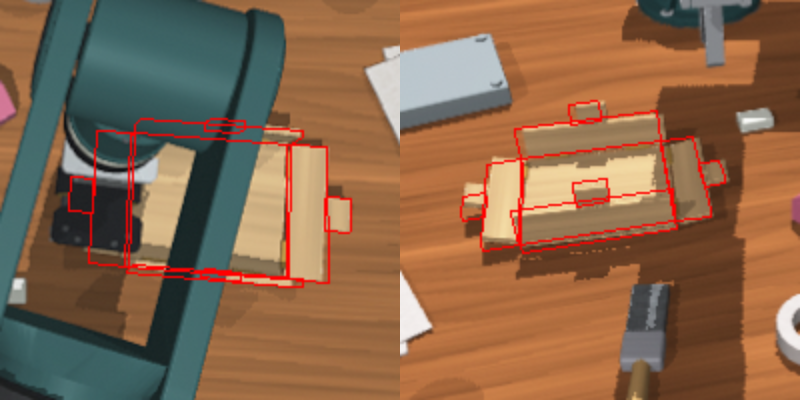

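```bash
python3 - <<'E'
from h import *
s=shot("wrist"); print(s["hand_eye"].round(3).tolist())
go((.5127,-.0645,.017,1.492))
E
```

```text
[[0.0, -0.959, -0.283, 0.083], [1.0, 0.0, -0.0, -0.001], [0.0, -0.283, 0.959, -0.168], [0.0, 0.0, 0.0, 1.0]]
at [ 0.5149 -0.0659  0.2013] [3.139e+00 1.000e-03 1.492e+00] w 0.0503 t 15.53
[0.5127, -0.0645, 0.017, 1.492] -> [0.0014, -0.0028, 0.1843] [0.1, 0.1, 0.0]
```

Emit:
{"fn": "servo_tool", "kwargs": {"commands": [0.0015, -0.003, 0.06, 0, 0, 0, 0.05, 0.0015, -0.003, 0.12, 0, 0, 0, 0.05, 0.0015, -0.003, 0.16, 0, 0, 0, 0.05, 0.0015, -0.003, 0.184, 0, 0, 0, 0.05, 0.0015, -0.003, 0.184, 0, 0, 0, 0.05, 0.0015, -0.003, 0.184, 0, 0, 0, 0.03, 0.0015, -0.003, 0.184, 0, 0, 0, 0.03, 0.0015, -0.003, 0.184, 0, 0, 0, 0.03, -0.02, -0.003, 0.184, 0, 0, 0, 0.03, -0.044, -0.003, 0.184, 0, 0, 0, 0.03]}}

```text
time: 16.77
tool_pos: [0.5108, -0.1058, 0.0189]
ee_rot: [3.137, -0.007, 1.495]
wrist_force: [1.1, 10.1, 5.2]
width: 0.0357
finger_force: 30.0
```

Emit:
{"fn": "servo_tool", "kwargs": {"commands": [0, 0, 0, 0, 0, 0, 0.03, 0, 0, 0, 0, 0, 0, 0.05, 0, 0, 0, 0, -10, 0, 0.05, 0, 0, 0, 0, -20, 0, 0.05, 0, 0, 0, 0, -30, 0, 0.05, 0, 0, 0, 0, -35, 0, 0.05, 0, 0, 0, 0, -35, 0, 0.03, 0, 0, 0, 0, -35, 0, 0.03, 0, 0, 0, 0, -35, 0, 0.03]}}

```text
time: 17.9
tool_pos: [0.5098, -0.1093, 0.0173]
ee_rot: [3.137, 0.609, 1.491]
wrist_force: [0.6, 4.3, -1.5]
width: 0.0353
finger_force: 30.0
```

```bash
python3 - <<'E'
from h import *
o=robot.get_obs(); go(); print(o["wrist_force"],o["joint_positions"].round(2))
arc(.06,1.492+np.pi,0,90,9)
E
```

```text
at [ 0.5098 -0.1093  0.0173] [3.137 0.609 1.491] w 0.0353 t 17.9
[ 0.58180641  4.31855145 -1.51067849] [ 0.05  0.25  1.73 -0.63  1.31  0.35]
10.0 [-0.0062, 0.0, -0.0085] [0.0, 10.0, 0.0]
20.0 [-0.0137, 0.0001, -0.0157] [0.0, 20.0, 0.1]
30.0 [-0.0224, 0.0001, -0.0216] [0.0, 30.0, 0.1]
40.0 [-0.032, 0.0001, -0.0259] [0.0, 40.0, 0.1]
50.0 [-0.0422, 0.0001, -0.0284] [0.1, 50.0, 0.2]
60.0 [-0.0526, 0.0002, -0.0291] [0.1, 60.0, 0.2]
70.0 [-0.063, 0.0002, -0.028] [0.1, 70.0, 0.2]
80.0 [-0.0731, 0.0002, -0.0251] [0.1, 80.0, 0.3]
90.0 [-0.0825, 0.0002, -0.0205] [0.1, 90.0, 0.3]
```

Emit:
{"fn": "servo_tool", "kwargs": {"commands": [-0.006, 0, -0.0085, 0, 10, 0, 0.03, -0.0135, 0, -0.0155, 0, 20, 0, 0.03, -0.0225, 0, -0.0215, 0, 30, 0, 0.03, -0.032, 0, -0.026, 0, 40, 0, 0.03, -0.042, 0, -0.0285, 0, 50, 0, 0.03, -0.0525, 0, -0.029, 0, 60, 0, 0.03, -0.063, 0, -0.028, 0, 70, 0, 0.03, -0.073, 0, -0.025, 0, 80, 0, 0.03, -0.079, 0, -0.0225, 0, 86, 0, 0.03, -0.079, 0, -0.0225, 0, 86, 0, 0.03]}}

```text
time: 19.15
tool_pos: [0.5046, -0.1637, 0.0804]
ee_rot: [3.141, -0.891, 1.491]
wrist_force: [0.1, 0.1, -0.2]
width: 0.0352
finger_force: 30.0
```

Emit:
{"fn": "servo_tool", "kwargs": {"commands": [0, 0, 0, 0, 0, 0, 0.03, 0, 0, 0, 0, 0, 0, 0.05, 0, 0, 0, 0, 0, 0, 0.05, 0, 0, -0.04, 0, 0, 0, 0.05, 0.04, 0, -0.06, 0, -10, 0, 0.05, 0.08, 0, -0.07, 0, -20, 0, 0.05, 0.1, 0, -0.07, 0, -30, 0, 0.05, 0.1, 0, -0.07, 0, -40, 0, 0.05, 0.1, 0, -0.07, 0, -51, 0, 0.05, 0.1, 0, -0.07, 0, -51, 0, 0.05]}}

```text
time: 20.4
tool_pos: [0.5061, -0.1489, 0.2047]
ee_rot: [3.137, 0.001, 1.501]
wrist_force: [0.1, 0.7, 0.6]
width: 0.0501
finger_force: 0.0
```

```bash
python3 m3.py front,back,left right .497,-.257,0,-.079 w8.png
```

```text
top [ 0.4856 -0.2435  0.      0.1242] 0.764
scene [ 0.4866 -0.2662  0.     -0.0909] 0.051
at [ 0.5053 -0.1532  0.2023] [ 3.141 -0.     1.493] w 0.0502 t 20.6
[np.float64(0.5039430743937037), np.float64(-0.39032486159991), 0.15, np.float64(1.6949549168169478)] -> [-0.2365, 0.0171, 0.0522] [0.0, -0.0, -11.6]
[np.float64(0.5039430743937037), np.float64(-0.39032486159991), 0.017, np.float64(1.6949549168169478)] -> [-0.2366, 0.017, 0.1852] [0.0, -0.0, -11.6]
[-0.4   0.04  1.45  0.    1.65 -0.32]
```

View pics/w8.png

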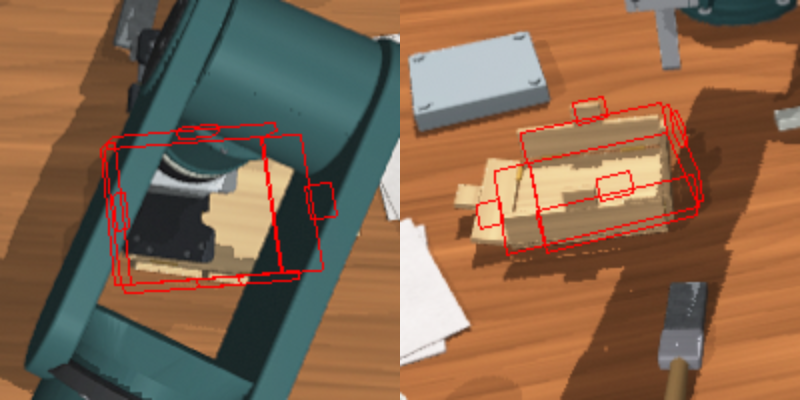

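Emit:
{"fn": "servo_tool", "kwargs": {"commands": [-0.055, 0, 0, 0, 0, 0, 0.05, -0.11, 0, 0, 0, 0, 0, 0.05, -0.165, 0, 0, 0, 0, 0.7, 0.05, -0.22, -0.005, 0, 0, 0, 0.7, 0.05, -0.261, -0.005, 0, 0, 0, 0.7, 0.05, -0.261, -0.005, 0, 0, 0, 0.7, 0.05, -0.261, -0.005, 0, 0, 0, 0.7, 0.05]}}

```text
time: 21.48
tool_pos: [0.4799, -0.4129, 0.2021]
ee_rot: [3.141, -0.001, 1.48]
wrist_force: [1.0, 0.6, 0.2]
width: 0.0499
finger_force: 0.0
```

```bash
python3 m2.py front,back,left right .4935,-.2655,0,-.09 w9.png
```

```text
top [ 0.4953 -0.2674  0.     -0.0783] 0.032
wrist [ 0.4943 -0.2652  0.     -0.0752] 0.025
at [ 0.481  -0.4114  0.2035] [3.139e+00 1.000e-03 1.483e+00] w 0.0501 t 21.68
[np.float64(0.4831942370198279), np.float64(-0.4128024022206838), 0.15, np.float64(1.495577406211902)] -> [-0.0011, 0.0022, 0.0535] [0.1, 0.1, -0.7]
[np.float64(0.4831942370198279), np.float64(-0.4128024022206838), 0.017, np.float64(1.495577406211902)] -> [-0.001, 0.0019, 0.1865] [0.1, 0.1, -0.7]
[-0.8   0.27  1.18  0.    1.69 -0.71]
```

View pics/w9.png

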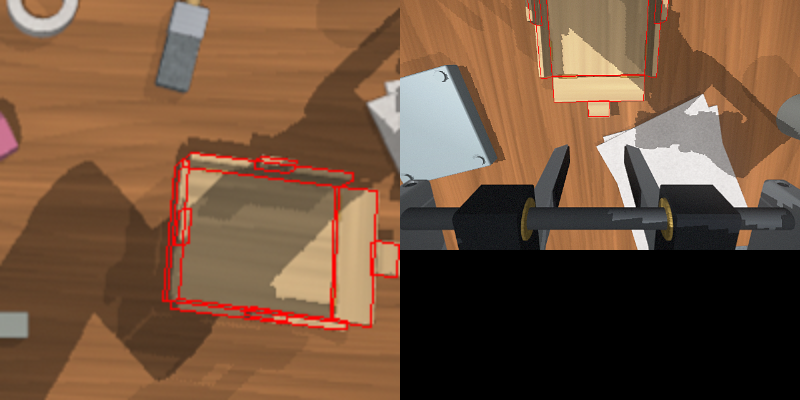

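The wrist view and the top crop both show front, back and left upright. The right side is flat, its tongue at crop (598,108), and the model fits well. Next is the right side.

Emit:
{"fn": "servo_tool", "kwargs": {"commands": [-0.0015, 0.0022, 0.06, 0, 10, -0.5, 0.05, -0.0015, 0.0022, 0.11, 0, 20, -0.5, 0.05, -0.0015, 0.0022, 0.14, 0, 30, -0.5, 0.05, -0.0015, 0.0022, 0.165, 0, 35, -0.5, 0.05, -0.0015, 0.0022, 0.1845, 0, 35, -0.5, 0.05, -0.0015, 0.0022, 0.1845, 0, 35, -0.5, 0.05, -0.0015, 0.0022, 0.1845, 0, 35, -0.5, 0.03, -0.0015, 0.0022, 0.1845, 0, 35, -0.5, 0.03, -0.0015, 0.0022, 0.1845, 0, 35, -0.5, 0.03]}}

```text
time: 22.8
tool_pos: [0.4843, -0.4145, 0.0208]
ee_rot: [3.132, -0.607, 1.496]
wrist_force: [2.8, -0.4, 1.5]
width: 0.0355
finger_force: 30.0
```

```bash
python3 - <<'E'
from h import *
o=robot.get_obs(); go(); print(o["wrist_force"],o["joint_positions"].round(2))
arc(.06,1.494,0,90,9)
E
```

```text
at [ 0.4843 -0.4145  0.0208] [ 3.132 -0.607  1.496] w 0.0355 t 22.8
[ 2.81447177 -0.42129378  1.51321784] [-0.99  0.71  1.05  0.38  1.86 -0.89]
10.0 [0.0062, 0.0001, -0.0085] [0.0, -10.0, -0.1]
20.0 [0.0137, 0.0002, -0.0158] [0.0, -20.0, -0.2]
30.0 [0.0224, 0.0002, -0.0216] [0.0, -30.0, -0.2]
40.0 [0.032, 0.0003, -0.0259] [0.1, -40.0, -0.3]
50.0 [0.0421, 0.0003, -0.0284] [0.1, -50.0, -0.4]
60.0 [0.0526, 0.0003, -0.0292] [0.1, -60.0, -0.5]
70.0 [0.063, 0.0003, -0.0281] [0.1, -70.0, -0.6]
80.0 [0.0731, 0.0003, -0.0252] [0.1, -80.0, -0.7]
90.0 [0.0825, 0.0003, -0.0206] [0.1, -90.0, -0.7]
```

Emit:
{"fn": "servo_tool", "kwargs": {"commands": [0.006, 0, -0.0085, 0, -10, 0, 0.03, 0.0135, 0, -0.0155, 0, -20, 0, 0.03, 0.0225, 0, -0.0215, 0, -30, 0, 0.03, 0.032, 0, -0.026, 0, -40, 0, 0.03, 0.042, 0, -0.0285, 0, -50, 0, 0.03, 0.0525, 0, -0.029, 0, -60, 0, 0.03, 0.063, 0, -0.028, 0, -70, 0, 0.03, 0.073, 0, -0.025, 0, -80, 0, 0.03, 0.079, 0, -0.0225, 0, -86, 0, 0.03, 0.079, 0, -0.0225, 0, -86, 0, 0.03]}}

```text
time: 24.05
tool_pos: [0.4872, -0.3609, 0.0821]
ee_rot: [3.138, 0.892, 1.49]
wrist_force: [-1.5, 3.4, 1.4]
width: 0.035
finger_force: 30.0
```

Emit:
{"fn": "servo_tool", "kwargs": {"commands": [0, 0, 0, 0, 0, 0, 0.03, 0, 0, 0, 0, 0, 0, 0.05, 0, 0, 0, 0, 0, 0, 0.05, 0, 0, -0.04, 0, 0, 0, 0.05, -0.04, 0, -0.06, 0, 10, 0, 0.05, -0.08, 0, -0.07, 0, 20, 0, 0.05, -0.1, 0, -0.07, 0, 30, 0, 0.05, -0.1, 0, -0.07, 0, 40, 0, 0.05, -0.1, 0, -0.07, 0, 51, 0, 0.05, -0.1, 0, -0.07, 0, 51, 0, 0.05]}}

```text
time: 25.3
tool_pos: [0.4844, -0.3748, 0.2039]
ee_rot: [3.138, 0.003, 1.484]
wrist_force: [-1.4, 0.4, -0.4]
width: 0.0498
finger_force: 0.0
```

```bash
python3 - <<'E'
from h import *
p0=(.4948,-.2663,0,-.077); up=("front","back","left","right")
im=[]
for n in ("top","scene","wrist"):
    s=shot(n); m=find(s,"tray",proj(s,[p0[:3]])[0],120)
    p=p0
    if m is not None: p,e=fit([(s,m)],tray_parts(up),p0); print(n,np.round(p,4),round(e,3))
    i=s["img"].copy()
    for P in tray_parts(up): cv2.polylines(i,[cv2.convexHull(np.round(proj(s,place(p,P))).astype(np.int32))],True,(0,0,255),1)
    c=proj(s,[p0[:3]])[0].astype(int); 
    if n!="wrist": im.append(cv2.resize(i[c[1]-100:c[1]+100,c[0]-100:c[0]+100],(400,400)))
cv2.imwrite("pics/w10.png",np.hstack(im)); go()
E
```

```text
top [ 0.4935 -0.2578  0.     -0.0799] 0.031
scene [ 0.4881 -0.2588  0.     -0.0865] 0.038
wrist [ 0.4929 -0.257   0.     -0.0808] 0.023
at [ 0.4862 -0.3692  0.2042] [3.137e+00 2.000e-03 1.492e+00] w 0.0495 t 25.6
```

View pics/w10.png

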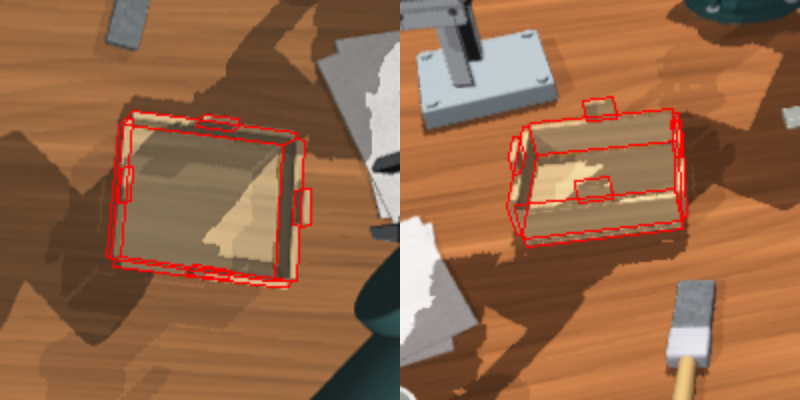

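All four sides stand: the overlay matches in the top crop (tray (205,200)) and in the scene crop. I check the side angles numerically, then go to look at the mould.

```bash
cat > ang.py <<'E'
from h import *
def tray_ang(th):
    L=[box(-.075,.075,-.088,.088,0,.02)]
    for (a,e,w),t in zip(((np.pi,.075,.088),(0,.075,.088),(np.pi/2,.088,.075),(-np.pi/2,.088,.075)),th):
        for r0,r1,h in ((0,.042,w),(.042,.068,.018)):
            B=box(r0,r1,-h,h,-.008,0); C=B.copy()
            C[:,0]=B[:,0]*np.cos(t)-B[:,2]*np.sin(t); C[:,2]=B[:,0]*np.sin(t)+B[:,2]*np.cos(t)
            L.append(place((0,0,0,a),C+[e,0,.02]))
    return L
def angles(views,p0):
    def f(v):
        p=[p0[0]+v[0]*.005,p0[1]+v[1]*.005,0,p0[3]+v[2]*.03]; L=[place(p,P) for P in tray_ang(np.pi/2-.1*v[3:])]
        return sum(1-np.minimum(r,m).sum()/np.maximum(r,m).sum() for s,m in views for r in [render(s,L)])
    x0=np.zeros(7); r=minimize(f,x0,method="Nelder-Mead",options=dict(maxfev=700,initial_simplex=np.vstack([x0,np.eye(7)])))
    v=r.x; return [p0[0]+v[0]*.005,p0[1]+v[1]*.005,p0[3]+v[2]*.03],np.pi/2-.1*v[3:],r.fun
if __name__=="__main__":
    p0=(.4932,-.2574,0,-.08)
    for n in ("top","wrist","scene"):
        s=shot(n); m=find(s,"tray",proj(s,[p0[:3]])[0],120)
        if m is not None: a=angles([(s,m)],p0); print(n,np.round(a[0],4),"F B L R",np.round(a[1],2),round(a[2],3))
E
python3 ang.py
```

```text
top [ 0.4938 -0.2585 -0.0751] F B L R [1.62 1.56 1.5  1.62] 0.027
wrist [ 0.4942 -0.2566 -0.0803] F B L R [1.5  1.57 1.57 1.55] 0.008
scene [ 0.4855 -0.2573 -0.0711] F B L R [1.68 1.45 1.58 1.53] 0.032
```

Emit:
{"fn": "servo_tool", "kwargs": {"commands": [0.055, -0.01, -0.01, 0, 0, 8, 0.05, 0.11, -0.02, -0.02, 0, 0, 16, 0.05, 0.165, -0.03, -0.03, 0, 0, 24, 0.05, 0.22, -0.04, -0.046, 0, 0, 32, 0.05, 0.275, -0.05, -0.046, 0, 0, 40, 0.05, 0.33, -0.06, -0.046, 0, 0, 48, 0.05, 0.385, -0.07, -0.046, 0, 0, 56, 0.06, 0.44, -0.08, -0.046, 0, 0, 64, 0.06, 0.5, -0.09, -0.046, 0, 0, 72, 0.06, 0.555, -0.1, -0.046, 0, 0, 74.6, 0.06]}}

```text
time: 27.15
tool_pos: [0.4302, 0.1925, 0.2494]
ee_rot: [3.139, -0.005, 0.186]
wrist_force: [0.5, 0.4, 0.2]
width: 0.0601
finger_force: 0.0
```

```bash
cat > hs.py <<'E'
from h import *
import sys
G=[(.5643,.2813),(.5856,.1816),(.4897,.2643),(.5111,.166)]
V=[(s,spotter.trace("house1",s)) for s in (shot("wrist"),shot("top"))]
Q=[]
for g in G:
    row=[]; vv=[]
    for s,R in V:
        c=proj(s,[[g[0],g[1],.055]])[0]; best=None
        for r in R:
            ys,xs=np.nonzero(r["region"])
            if len(xs)>100:
                d=np.hypot(xs.mean()-c[0],ys.mean()-c[1])
                if d<40 and (best is None or d<best[0]): best=(d,r["region"].astype(np.float32))
        if best:
            vv.append((s,best[1])); p,e=fit([(s,best[1])],[house(.02)],[*g,.012,.19]); row.append((np.round(p,4).tolist(),round(e,3)))
        else: row.append(None)
    if len(vv)==2: q,e=fit(vv,[house(.02)],[*g,.012,.19],(0,1,2,3)); row.append(("free z",np.round(q,4).tolist(),round(e,3)))
    print(g,row)
cv2.imwrite("pics/"+sys.argv[1],V[0][0]["img"]); go()
E
python3 hs.py w11.png
```

```text
(0.5643, 0.2813) [([0.5629, 0.2801, 0.012, 0.2218], np.float64(0.019)), ([0.5649, 0.2815, 0.012, 0.2203], np.float64(0.042)), ('free z', [0.5632, 0.2792, 0.0184, 0.2137], np.float64(0.037))]
(0.5856, 0.1816) [([0.5836, 0.1847, 0.012, 0.2228], np.float64(0.034)), ([0.5856, 0.1833, 0.012, 0.2602], np.float64(0.074)), ('free z', [0.5852, 0.1841, 0.0073, 0.2239], np.float64(0.062))]
(0.4897, 0.2643) [([0.4909, 0.2649, 0.012, 0.2277], np.float64(0.034)), ([0.4919, 0.2615, 0.012, 0.337], np.float64(0.661)), ('free z', [0.491, 0.2651, 0.0092, 0.236], np.float64(0.348))]
(0.5111, 0.166) [([0.5101, 0.1684, 0.012, 0.2163], np.float64(0.025)), ([0.5122, 0.1646, 0.012, 0.2996], np.float64(0.414)), ('free z', [0.5103, 0.1674, 0.0072, 0.2282], np.float64(0.242))]
at [0.4304 0.1911 0.249 ] [ 3.138 -0.004  0.191] w 0.0598 t 27.35
```

View pics/w11.png

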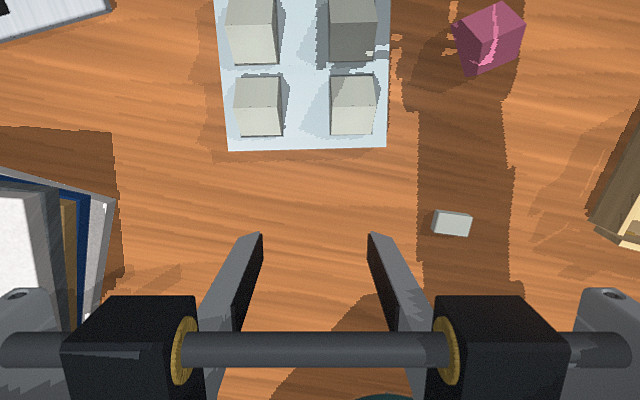

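The wrist view shows four grey houses in the mould at (255,30), (352,30), (259,105) and (353,103). The pink look-alike at (490,38) is outside it. The wrist fits agree with the mould grid to within about 2 mm. I start with the house at (353,103).

```bash
python3 -c "
from h import *
go((.5105,.1678,.12,.222),(.5105,.1678,.048,.222))"
```

```text
at [0.4304 0.1911 0.249 ] [ 3.138 -0.004  0.191] w 0.0598 t 27.35
[0.5105, 0.1678, 0.12, 0.222] -> [0.0737, 0.0377, 0.1294] [0.2, -0.2, -1.8]
[0.5105, 0.1678, 0.048, 0.222] -> [0.0735, 0.0374, 0.2014] [0.2, -0.2, -1.8]
```

Emit:
{"fn": "servo_tool", "kwargs": {"commands": [0.037, 0.019, 0.04, 0, 0, -1, 0.062, 0.0735, 0.0375, 0.08, 0, 0, -1.8, 0.062, 0.0735, 0.0375, 0.129, 0, 0, -1.8, 0.062, 0.0735, 0.0375, 0.17, 0, 0, -1.8, 0.062, 0.0735, 0.0375, 0.201, 0, 0, -1.8, 0.062, 0.0735, 0.0375, 0.201, 0, 0, -1.8, 0.062, 0.0735, 0.0375, 0.201, 0, 0, -1.8, 0.03, 0.0735, 0.0375, 0.201, 0, 0, -1.8, 0.03, 0.0735, 0.0375, 0.201, 0, 0, -1.8, 0.03, 0.0735, 0.0375, 0.201, 0, 0, -1.8, 0.03]}}

```text
time: 28.6
tool_pos: [0.5117, 0.1671, 0.0499]
ee_rot: [3.139, -0.006, 0.219]
wrist_force: [-0.7, -0.8, 5.1]
width: 0.0438
finger_force: 30.0
```

Emit:
{"fn": "servo_tool", "kwargs": {"commands": [0, 0, -0.02, 0, 0, 0, 0.03, 0, 0, -0.05, 0, 0, 0, 0.03, 0, 0, -0.1, 0, 0, 0, 0.03, 0, 0, -0.15, 0, 0, 0, 0.03, 0, 0, -0.17, 0, 0, 0, 0.03, 0, 0, -0.17, 0, 0, 0, 0.03]}}

```text
time: 29.35
tool_pos: [0.5107, 0.1676, 0.2199]
ee_rot: [3.139, -0.007, 0.22]
wrist_force: [0.7, 0.2, -2.7]
width: 0.0438
finger_force: 30.0
```

```bash
cat > tr.py <<'E'
from h import *
import sys
p0=[.494,-.2566,0,-.08]; up=("front","back","left","right"); P=[]
lx,ly=float(sys.argv[1]),float(sys.argv[2])
for n in ("top","scene"):
    s=shot(n); m=find(s,"tray",proj(s,[p0[:3]])[0],60)
    if m is None: print(n,None); continue
    p,e=fit([(s,m)],tray_parts(up),p0); print(n,np.round(p,4),round(e,3))
p=[float(v) for v in sys.argv[3].split(",")] if len(sys.argv)>3 else p0
o=robot.get_obs(); print(o["wrist_force"].round(1),o["finger_force"])
t=place(p,[[lx,ly,0]])[0]; go((t[0],t[1],.22,p[3]),(t[0],t[1],.058,p[3]))
E
python3 tr.py .037 .042
```

```text
top [ 0.4933 -0.2569  0.     -0.0783] 0.028
scene [ 0.4869 -0.2583  0.     -0.0904] 0.055
[-0.1  0.4 -2.4] 29.992433488368988
at [0.509  0.1671 0.2158] [3.139e+00 1.000e-03 2.200e-01] w 0.0438 t 29.55
[np.float64(0.5342380802799022), np.float64(-0.21769117201214938), 0.22, -0.08] -> [-0.0592, 0.3811, -0.0032] [0.1, 0.0, 17.2]
[np.float64(0.5342380802799022), np.float64(-0.21769117201214938), 0.058, -0.08] -> [-0.0591, 0.3807, 0.1588] [0.1, 0.0, 17.2]
```

Emit:
{"fn": "servo_tool", "kwargs": {"commands": [-0.01, 0.055, 0, 0, 0, 3, 0.03, -0.02, 0.11, 0, 0, 0, 6, 0.03, -0.03, 0.165, 0, 0, 0, 9, 0.03, -0.04, 0.22, 0, 0, 0, 12, 0.03, -0.05, 0.275, 0, 0, 0, 15, 0.03, -0.06, 0.33, 0, 0, 0, 17.3, 0.03, -0.062, 0.3815, 0, 0, 0, 17.3, 0.03, -0.062, 0.3815, 0, 0, 0, 17.3, 0.03, -0.062, 0.3815, 0.05, 0, 0, 17.3, 0.03, -0.062, 0.3815, 0.1, 0, 0, 17.3, 0.03]}}

```text
time: 30.8
tool_pos: [0.5329, -0.2177, 0.1173]
ee_rot: [3.141, -0.004, -0.082]
wrist_force: [0.4, -0.2, -2.7]
width: 0.0434
finger_force: 30.0
```

```bash
python3 -c "
from h import *
import numpy as np
t=place((.4935,-.2567,0,-.08),[[.037,.042,0]])[0]
go((t[0],t[1],.057,-.08))"
```

```text
at [ 0.5329 -0.2177  0.1173] [ 3.141 -0.004 -0.082] w 0.0434 t 30.8
[np.float64(0.5337380802799021), np.float64(-0.21779117201214937), 0.057, -0.08] -> [0.0006, -0.0001, 0.0603] [0.0, -0.2, -0.1]
```

Emit:
{"fn": "servo_tool", "kwargs": {"commands": [0, 0, 0.03, 0, 0, 0, 0.03, 0, 0, 0.05, 0, 0, 0, 0.03, 0, 0, 0.0605, 0, 0, 0, 0.03, 0, 0, 0.0605, 0, 0, 0, 0.03, 0, 0, 0.0605, 0, 0, 0, 0.052, 0, 0, 0.0605, 0, 0, 0, 0.052, 0, 0, 0.04, 0, 0, 0, 0.052, 0, 0, -0.01, 0, 0, 0, 0.052, 0, 0, -0.06, 0, 0, 0, 0.052, 0, 0, -0.1, 0, 0, 0, 0.052]}}

```text
time: 32.05
tool_pos: [0.5331, -0.2188, 0.2221]
ee_rot: [3.139, -0.007, -0.083]
wrist_force: [0.1, -0.2, -0.4]
width: 0.0521
finger_force: 0.0
```

```bash
python3 - <<'E'
from h import *
s=shot("wrist")
for r in spotter.trace("house1",s)[:4]:
    ys,xs=np.nonzero(r["region"]); print(round(r["conf"],2),r["box"],len(xs))
    g=onz(s,(xs.mean(),ys.mean()),.065)
    p,e=fit([(s,r["region"].astype(np.float32))],[house()],[g[0],g[1],.02,-.08]); print(np.round(p,4),round(e,3))
go((.430,.192,.25,.222))
E
```

```text
0.93 [291.2, 149.9, 43.2, 59.9] 2650
[ 0.5324 -0.2175  0.02   -0.0868] 0.028
0.62 [268.6, 131.8, 177.1, 16.8] 2307
[ 0.5738 -0.2593  0.02   -1.032 ] 0.76
0.58 [24.0, 95.5, 91.0, 71.6] 4150
[ 0.6017  0.0204  0.02   -0.1125] 0.215
at [ 0.5351 -0.2198  0.2262] [ 3.135 -0.016 -0.082] w 0.052 t 32.15
[0.43, 0.192, 0.25, 0.222] -> [-0.1383, -0.4016, -0.0285] [0.5, -0.9, -17.4]
```

Emit:
{"fn": "servo_tool", "kwargs": {"commands": [-0.018, -0.055, -0.01, 0, 0, -3, 0.062, -0.036, -0.11, -0.02, 0, 0, -6, 0.062, -0.055, -0.165, -0.0325, 0, 0, -9, 0.062, -0.075, -0.22, -0.0325, 0, 0, -12, 0.062, -0.094, -0.275, -0.0325, 0, 0, -15, 0.062, -0.113, -0.33, -0.0325, 0, 0, -17.3, 0.062, -0.13, -0.385, -0.0325, 0, 0, -17.3, 0.062, -0.136, -0.4, -0.0325, 0, 0, -17.3, 0.062, -0.136, -0.4, -0.0325, 0, 0, -17.3, 0.062]}}

```text
time: 33.28
tool_pos: [0.4295, 0.1917, 0.2497]
ee_rot: [3.138, -0.003, 0.221]
wrist_force: [0.5, -0.5, -0.2]
width: 0.0618
finger_force: 0.0
```

```bash
sed -i '/free z/d' hs.py; python3 hs.py z1.png; python3 -c "
from h import *
go((.5848,.1842,.049,.222))"
```

```text
(0.5643, 0.2813) [([0.5635, 0.2799, 0.012, 0.1873], np.float64(0.027)), ([0.5651, 0.2799, 0.012, 0.2436], np.float64(0.173))]
(0.5856, 0.1816) [([0.5838, 0.1848, 0.012, 0.2291], np.float64(0.022)), ([0.5849, 0.1831, 0.012, 0.2321], np.float64(0.071))]
(0.4897, 0.2643) [([0.491, 0.2644, 0.012, 0.2177], np.float64(0.029)), ([0.4928, 0.2591, 0.012, 0.278], np.float64(0.686))]
(0.5111, 0.166) [None, ([0.5111, 0.166, 0.012, 0.19], np.float64(1.0))]
at [0.4304 0.19   0.2503] [ 3.139 -0.004  0.217] w 0.0619 t 33.48
at [0.4304 0.19   0.2503] [ 3.139 -0.004  0.217] w 0.0619 t 33.48
[0.5848, 0.1842, 0.049, 0.222] -> [0.1488, 0.0383, 0.2019] [0.2, -0.2, -0.3]
```

Emit:
{"fn": "servo_tool", "kwargs": {"commands": [0.05, 0.0135, 0.03, 0, 0, 0, 0.062, 0.1, 0.027, 0.06, 0, 0, 0, 0.062, 0.149, 0.0395, 0.09, 0, 0, 0, 0.062, 0.149, 0.0395, 0.13, 0, 0, 0, 0.062, 0.149, 0.0395, 0.17, 0, 0, 0, 0.062, 0.149, 0.0395, 0.202, 0, 0, 0, 0.062, 0.149, 0.0395, 0.202, 0, 0, 0, 0.03, 0.149, 0.0395, 0.202, 0, 0, 0, 0.03, 0.149, 0.0395, 0.202, 0, 0, 0, 0.03, 0.149, 0.0395, 0.202, 0, 0, 0, 0.03]}}

```text
time: 34.72
tool_pos: [0.5856, 0.1845, 0.0506]
ee_rot: [3.138, -0.006, 0.219]
wrist_force: [0.8, -1.9, 0.7]
width: 0.0435
finger_force: 30.0
```

Emit:
{"fn": "servo_tool", "kwargs": {"commands": [0, 0, -0.02, 0, 0, 0, 0.03, 0, 0, -0.05, 0, 0, 0, 0.03, 0, 0, -0.1, 0, 0, 0, 0.03, 0, 0, -0.15, 0, 0, 0, 0.03, 0, 0, -0.17, 0, 0, 0, 0.03, 0, 0, -0.17, 0, 0, 0, 0.03]}}

```text
time: 35.48
tool_pos: [0.5847, 0.1857, 0.2223]
ee_rot: [3.14, -0.009, 0.22]
wrist_force: [-0.1, -1.0, -2.5]
width: 0.0439
finger_force: 30.0
```

```bash
python3 tr.py .037 -.042 .4935,-.2567,0,-.08
```

```text
top [ 0.4942 -0.2573  0.     -0.0751] 0.124
scene [ 0.4893 -0.2586  0.     -0.0818] 0.109
[-0.3  0.  -2.2] 29.991508349776268
at [0.583  0.1851 0.2168] [3.139e+00 1.000e-03 2.200e-01] w 0.0438 t 35.67
[np.float64(0.5270252459864917), np.float64(-0.3015225153415694), 0.22, -0.08] -> [-0.1606, 0.4627, -0.002] [0.1, 0.0, 17.2]
[np.float64(0.5270252459864917), np.float64(-0.3015225153415694), 0.058, -0.08] -> [-0.1605, 0.4624, 0.16] [0.1, 0.0, 17.2]
```

Emit:
{"fn": "servo_tool", "kwargs": {"commands": [-0.02, 0.057, 0, 0, 0, 2, 0.03, -0.04, 0.115, 0, 0, 0, 4, 0.03, -0.06, 0.172, 0, 0, 0, 6, 0.03, -0.08, 0.23, 0, 0, 0, 9, 0.03, -0.1, 0.287, 0, 0, 0, 12, 0.03, -0.12, 0.345, 0, 0, 0, 15, 0.03, -0.14, 0.403, 0, 0, 0, 17.3, 0.03, -0.1615, 0.4625, 0, 0, 0, 17.3, 0.03, -0.1615, 0.4625, 0.05, 0, 0, 17.3, 0.03, -0.1615, 0.4625, 0.1, 0, 0, 17.3, 0.03]}}

```text
time: 36.92
tool_pos: [0.5266, -0.3025, 0.1171]
ee_rot: [3.141, -0.003, -0.085]
wrist_force: [0.7, 0.2, -2.6]
width: 0.0441
finger_force: 30.0
```

```bash
python3 -c "
from h import *
t=place((.4935,-.2567,0,-.08),[[.037,-.042,0]])[0]
go((t[0],t[1],.057,-.08))"
```

```text
at [ 0.5266 -0.3025  0.1171] [ 3.141e+00 -3.000e-03 -8.500e-02] w 0.0441 t 36.92
[np.float64(0.5270252459864917), np.float64(-0.3015225153415694), 0.057, -0.08] -> [0.0002, -0.0011, 0.0601] [0.0, -0.2, -0.3]
```

Emit:
{"fn": "servo_tool", "kwargs": {"commands": [0, -0.001, 0.03, 0, 0, 0, 0.03, 0, -0.001, 0.05, 0, 0, 0, 0.03, 0, -0.001, 0.0605, 0, 0, 0, 0.03, 0, -0.001, 0.0605, 0, 0, 0, 0.03, 0, -0.001, 0.0605, 0, 0, 0, 0.052, 0, -0.001, 0.0605, 0, 0, 0, 0.052, 0, -0.001, 0.04, 0, 0, 0, 0.052, 0, -0.001, -0.01, 0, 0, 0, 0.052, 0, -0.001, -0.06, 0, 0, 0, 0.052, 0, -0.001, -0.1, 0, 0, 0, 0.052]}}

```text
time: 38.17
tool_pos: [0.5276, -0.3007, 0.2227]
ee_rot: [3.139, -0.007, -0.083]
wrist_force: [1.2, 0.2, -0.8]
width: 0.052
finger_force: 0.0
```

```bash
cat > pl.py <<'E'
from h import *
s=shot("wrist")
for r in spotter.trace("house1",s)[:6]:
    ys,xs=np.nonzero(r["region"])
    if len(xs)<300: continue
    g=onz(s,(xs.mean(),ys.mean()),.065)
    p,e=fit([(s,r["region"].astype(np.float32))],[house()],[g[0],g[1],.02,-.08]); print(round(r["conf"],2),np.round(p,4),round(e,3))
go()
E
python3 pl.py
```

```text
0.86 [ 0.526  -0.2998  0.02   -0.0533] 0.033
0.77 [ 0.5323 -0.2177  0.02   -0.0837] 0.023
0.73 [ 0.5748 -0.2452  0.02    0.8163] 0.781
at [ 0.5295 -0.3019  0.2269] [ 3.134 -0.015 -0.082] w 0.0521 t 38.27
```

Emit:
{"fn": "servo_tool", "kwargs": {"commands": [-0.018, -0.06, -0.01, 0, 0, -3, 0.062, -0.036, -0.12, -0.02, 0, 0, -6, 0.062, -0.054, -0.18, -0.0325, 0, 0, -9, 0.062, -0.072, -0.24, -0.0325, 0, 0, -12, 0.062, -0.09, -0.3, -0.0325, 0, 0, -15, 0.062, -0.108, -0.36, -0.0325, 0, 0, -17.3, 0.062, -0.12, -0.42, -0.0325, 0, 0, -17.3, 0.062, -0.136, -0.475, -0.0325, 0, 0, -17.3, 0.062, -0.136, -0.484, -0.0325, 0, 0, -17.3, 0.062, -0.136, -0.484, -0.0325, 0, 0, -17.3, 0.062]}}

```text
time: 39.52
tool_pos: [0.4312, 0.1933, 0.25]
ee_rot: [3.138, -0.002, 0.221]
wrist_force: [0.3, -0.2, 0.8]
width: 0.062
finger_force: 0.0
```

```bash
python3 hs.py z2.png; python3 -c "
from h import *
go((.5632,.281,.049,.222),(.4898,.2648,.049,.222))"
```

```text
(0.5643, 0.2813) [([0.563, 0.2806, 0.012, 0.2079], np.float64(0.022)), ([0.5656, 0.2804, 0.012, 0.2131], np.float64(0.155))]
(0.5856, 0.1816) [None, None]
(0.4897, 0.2643) [([0.491, 0.2644, 0.012, 0.2184], np.float64(0.02)), ([0.4922, 0.2593, 0.012, 0.3201], np.float64(0.738))]
(0.5111, 0.166) [None, None]
at [0.4319 0.1918 0.2508] [ 3.139 -0.004  0.217] w 0.0621 t 39.73
at [0.4319 0.1918 0.2508] [ 3.139 -0.004  0.217] w 0.0621 t 39.73
[0.5632, 0.281, 0.049, 0.222] -> [0.1467, -0.0595, 0.2021] [0.2, -0.2, -0.3]
[0.4898, 0.2648, 0.049, 0.222] -> [0.0716, -0.0594, 0.2019] [0.2, -0.2, -0.3]
```

Emit:
{"fn": "servo_tool", "kwargs": {"commands": [0.036, -0.03, 0.04, 0, 0, -0.2, 0.062, 0.072, -0.0588, 0.08, 0, 0, -0.2, 0.062, 0.072, -0.0588, 0.12, 0, 0, -0.2, 0.062, 0.072, -0.0588, 0.17, 0, 0, -0.2, 0.062, 0.072, -0.0588, 0.202, 0, 0, -0.2, 0.062, 0.072, -0.0588, 0.202, 0, 0, -0.2, 0.062, 0.072, -0.0588, 0.202, 0, 0, -0.2, 0.03, 0.072, -0.0588, 0.202, 0, 0, -0.2, 0.03, 0.072, -0.0588, 0.202, 0, 0, -0.2, 0.03, 0.072, -0.0588, 0.202, 0, 0, -0.2, 0.03]}}

```text
time: 40.98
tool_pos: [0.4907, 0.2658, 0.0505]
ee_rot: [3.138, -0.006, 0.223]
wrist_force: [0.1, -1.8, 4.9]
width: 0.0433
finger_force: 30.0
```

Emit:
{"fn": "servo_tool", "kwargs": {"commands": [0, 0, -0.02, 0, 0, 0, 0.03, 0, 0, -0.05, 0, 0, 0, 0.03, 0, 0, -0.1, 0, 0, 0, 0.03, 0, 0, -0.15, 0, 0, 0, 0.03, 0, 0, -0.17, 0, 0, 0, 0.03, 0, 0, -0.17, 0, 0, 0, 0.03]}}

```text
time: 41.72
tool_pos: [0.4895, 0.267, 0.2208]
ee_rot: [3.14, -0.007, 0.223]
wrist_force: [0.0, -0.4, -2.3]
width: 0.0435
finger_force: 30.0
```

```bash
python3 tr.py -.037 .042 .4935,-.2567,0,-.08
```

```text
top [ 0.4943 -0.2574  0.     -0.0856] 0.22
scene [ 0.4879 -0.2581  0.     -0.0796] 0.186
[ 0.2 -0.4 -0.8] 29.97337505221367
at [0.488  0.266  0.2165] [3.139e+00 1.000e-03 2.230e-01] w 0.0433 t 41.92
[np.float64(0.45997475401350835), np.float64(-0.2118774846584306), 0.22, -0.08] -> [-0.133, 0.4598, -0.0019] [0.2, 0.0, 17.4]
[np.float64(0.45997475401350835), np.float64(-0.2118774846584306), 0.058, -0.08] -> [-0.1329, 0.4593, 0.1601] [0.2, 0.0, 17.4]
```

Emit:
{"fn": "servo_tool", "kwargs": {"commands": [-0.017, 0.057, 0, 0, 0, 2, 0.03, -0.033, 0.115, 0, 0, 0, 4, 0.03, -0.05, 0.172, 0, 0, 0, 6, 0.03, -0.067, 0.23, 0, 0, 0, 9, 0.03, -0.083, 0.287, 0, 0, 0, 12, 0.03, -0.1, 0.345, 0, 0, 0, 15, 0.03, -0.117, 0.403, 0, 0, 0, 17.4, 0.03, -0.1335, 0.4595, 0, 0, 0, 17.4, 0.03, -0.1335, 0.4595, 0.05, 0, 0, 17.4, 0.03, -0.1335, 0.4595, 0.08, 0, 0, 17.4, 0.03]}}

```text
time: 43.18
tool_pos: [0.4587, -0.2116, 0.1355]
ee_rot: [-3.14, 0.001, -0.083]
wrist_force: [0.0, 0.3, -3.3]
width: 0.0439
finger_force: 30.0
```

```bash
python3 -c "
from h import *
t=place((.4935,-.2567,0,-.08),[[-.037,.042,0]])[0]
go((t[0],t[1],.057,-.08)); print(robot.get_obs()['wrist_force'])"; python3 pl.py
```

```text
at [ 0.4587 -0.2116  0.1355] [-3.14e+00  1.00e-03 -8.30e-02] w 0.0439 t 43.17
[np.float64(0.45997475401350835), np.float64(-0.2118774846584306), 0.057, -0.08] -> [0.0014, 0.0003, 0.0785] [-0.1, 0.1, -0.2]
[ 0.02536898  0.29228985 -3.29058585]
0.89 [ 0.5257 -0.2999  0.02   -0.0841] 0.016
0.72 [ 0.532  -0.2175  0.02   -0.0786] 0.019
0.66 [ 0.437  -0.212   0.02   -0.0277] 0.499
0.56 [0.5999 0.0249 0.02   0.5976] 0.037
at [ 0.4572 -0.2098  0.1336] [-3.137  0.007 -0.082] w 0.0433 t 43.27
```

Emit:
{"fn": "servo_tool", "kwargs": {"commands": [0.001, 0, 0.03, 0, 0, 0, 0.03, 0.001, 0, 0.06, 0, 0, 0, 0.03, 0.001, 0, 0.081, 0, 0, 0, 0.03, 0.001, 0, 0.081, 0, 0, 0, 0.03, 0.001, 0, 0.081, 0, 0, 0, 0.052, 0.001, 0, 0.081, 0, 0, 0, 0.052, 0.001, 0, 0.06, 0, 0, 0, 0.052, 0.001, 0, 0.01, 0, 0, 0, 0.052, 0.001, 0, -0.04, 0, 0, 0, 0.052, 0.001, 0, -0.08, 0, 0, 0, 0.052]}}

```text
time: 44.52
tool_pos: [0.4618, -0.2117, 0.2231]
ee_rot: [3.139, -0.008, -0.081]
wrist_force: [0.9, -0.0, -0.5]
width: 0.052
finger_force: 0.0
```

```bash
python3 pl.py;python3 -c "
from h import *
go((.43,.2,.25,.222))"
```

```text
0.96 [ 0.5322 -0.2176  0.02   -0.0901] 0.039
0.88 [0.6002 0.0246 0.02   0.7554] 0.105
0.86 [ 0.5259 -0.3     0.02   -0.0788] 0.02
0.6 [ 0.462  -0.2112  0.02   -0.0712] 0.04
at [ 0.4639 -0.2129  0.2268] [ 3.135 -0.016 -0.081] w 0.0522 t 44.62
at [ 0.4639 -0.2129  0.2268] [ 3.135 -0.016 -0.081] w 0.0522 t 44.62
[0.43, 0.2, 0.25, 0.222] -> [-0.0667, -0.4087, -0.0271] [0.5, -0.8, -17.3]
```

Emit:
{"fn": "servo_tool", "kwargs": {"commands": [-0.01, -0.058, -0.01, 0, 0, -3, 0.062, -0.02, -0.117, -0.02, 0, 0, -6, 0.062, -0.03, -0.175, -0.031, 0, 0, -9, 0.062, -0.038, -0.233, -0.031, 0, 0, -12, 0.062, -0.046, -0.292, -0.031, 0, 0, -15, 0.062, -0.055, -0.35, -0.031, 0, 0, -17.3, 0.062, -0.064, -0.4, -0.031, 0, 0, -17.3, 0.062, -0.064, -0.408, -0.031, 0, 0, -17.3, 0.062, -0.064, -0.408, -0.031, 0, 0, -17.3, 0.062]}}

```text
time: 45.75
tool_pos: [0.4302, 0.2003, 0.2493]
ee_rot: [3.138, -0.003, 0.222]
wrist_force: [0.3, -1.5, -0.3]
width: 0.0619
finger_force: 0.0
```

```bash
python3 hs.py z3.png; python3 -c "
from h import *
go((.5634,.281,.049,.222))"
```

```text
(0.5643, 0.2813) [([0.5626, 0.2804, 0.012, 0.2328], np.float64(0.022)), ([0.5648, 0.2821, 0.012, 0.2188], np.float64(0.081))]
(0.5856, 0.1816) [None, ([0.5757, 0.2165, 0.012, -0.3801], np.float64(0.827))]
(0.4897, 0.2643) [None, ([0.4897, 0.2643, 0.012, 0.19], np.float64(1.0))]
(0.5111, 0.166) [None, ([0.5246, 0.1495, 0.012, 0.202], np.float64(0.833))]
at [0.4307 0.1991 0.2499] [ 3.139 -0.004  0.219] w 0.0621 t 45.95
at [0.4307 0.1991 0.2499] [ 3.139 -0.004  0.219] w 0.0621 t 45.95
[0.5634, 0.281, 0.049, 0.222] -> [0.1465, -0.0517, 0.2013] [0.2, -0.2, -0.2]
```

Emit:
{"fn": "servo_tool", "kwargs": {"commands": [0.05, -0.017, 0.03, 0, 0, 0, 0.062, 0.1, -0.034, 0.06, 0, 0, 0, 0.062, 0.1465, -0.051, 0.09, 0, 0, 0, 0.062, 0.1465, -0.051, 0.13, 0, 0, 0, 0.062, 0.1465, -0.051, 0.17, 0, 0, 0, 0.062, 0.1465, -0.051, 0.202, 0, 0, 0, 0.062, 0.1465, -0.051, 0.202, 0, 0, 0, 0.03, 0.1465, -0.051, 0.202, 0, 0, 0, 0.03, 0.1465, -0.051, 0.202, 0, 0, 0, 0.03, 0.1465, -0.051, 0.202, 0, 0, 0, 0.03]}}

```text
time: 47.2
tool_pos: [0.5634, 0.2817, 0.049]
ee_rot: [3.139, -0.005, 0.221]
wrist_force: [0.8, -0.9, 1.1]
width: 0.0438
finger_force: 30.0
```

Emit:
{"fn": "servo_tool", "kwargs": {"commands": [0, 0, -0.02, 0, 0, 0, 0.03, 0, 0, -0.05, 0, 0, 0, 0.03, 0, 0, -0.1, 0, 0, 0, 0.03, 0, 0, -0.15, 0, 0, 0, 0.03, 0, 0, -0.17, 0, 0, 0, 0.03, 0, 0, -0.17, 0, 0, 0, 0.03]}}

```text
time: 47.95
tool_pos: [0.5629, 0.2828, 0.2226]
ee_rot: [3.14, -0.01, 0.222]
wrist_force: [-0.2, 1.0, -1.8]
width: 0.0436
finger_force: 30.0
```

```bash
python3 tr.py -.037 -.042 .4935,-.2567,0,-.08
```

```text
top [ 0.4941 -0.2568  0.     -0.0811] 0.321
scene [ 0.4905 -0.2586  0.     -0.089 ] 0.233
[-0.5 -0.7 -2.3] 29.99143347144127
at [0.5612 0.282  0.2163] [3.139 0.    0.221] w 0.0437 t 48.15
[np.float64(0.45326191972009783), np.float64(-0.2956088279878506), 0.22, -0.08] -> [-0.2321, 0.5398, -0.002] [0.2, -0.0, 17.3]
[np.float64(0.45326191972009783), np.float64(-0.2956088279878506), 0.058, -0.08] -> [-0.2321, 0.5393, 0.16] [0.2, -0.0, 17.3]
```

Emit:
{"fn": "servo_tool", "kwargs": {"commands": [-0.024, 0.055, 0, 0, 0, 2, 0.03, -0.048, 0.11, 0, 0, 0, 4, 0.03, -0.072, 0.166, 0, 0, 0, 6, 0.03, -0.096, 0.222, 0, 0, 0, 9, 0.03, -0.12, 0.278, 0, 0, 0, 12, 0.03, -0.144, 0.334, 0, 0, 0, 15, 0.03, -0.168, 0.389, 0, 0, 0, 17.3, 0.03, -0.192, 0.444, 0, 0, 0, 17.3, 0.03, -0.216, 0.5, 0, 0, 0, 17.3, 0.03, -0.233, 0.5395, 0, 0, 0, 17.3, 0.03]}}

```text
time: 49.4
tool_pos: [0.4517, -0.2971, 0.2169]
ee_rot: [-3.141, -0.001, -0.083]
wrist_force: [0.4, -0.1, -1.7]
width: 0.0436
finger_force: 30.0
```

```bash
python3 pl.py; python3 -c "
from h import *
t=place((.4935,-.2567,0,-.08),[[-.037,-.042,0]])[0]
go((t[0],t[1],.057,-.08))"
```

```text
0.96 [0.6003 0.0236 0.02   0.6176] 0.037
0.92 [ 0.5257 -0.3001  0.02   -0.0816] 0.031
0.86 [ 0.4618 -0.2114  0.02   -0.0849] 0.031
0.79 [ 0.4077 -0.2959  0.02   -0.1097] 0.711
0.6 [ 0.5324 -0.2176  0.02   -0.0846] 0.025
at [ 0.4512 -0.2987  0.2164] [ 3.141 -0.    -0.087] w 0.0437 t 49.5
at [ 0.4512 -0.2987  0.2164] [ 3.141 -0.    -0.087] w 0.0437 t 49.5
[np.float64(0.45326191972009783), np.float64(-0.2956088279878506), 0.057, -0.08] -> [0.0017, -0.0034, 0.1594] [0.0, -0.0, -0.4]
```

Emit:
{"fn": "servo_tool", "kwargs": {"commands": [0.001, -0.002, 0.05, 0, 0, -0.2, 0.03, 0.001, -0.002, 0.1, 0, 0, -0.2, 0.03, 0.001, -0.002, 0.14, 0, 0, -0.2, 0.03, 0.001, -0.002, 0.161, 0, 0, -0.2, 0.03, 0.001, -0.002, 0.161, 0, 0, -0.2, 0.03, 0.001, -0.002, 0.161, 0, 0, -0.2, 0.052, 0.001, -0.002, 0.161, 0, 0, -0.2, 0.052, 0.001, -0.002, 0.13, 0, 0, -0.2, 0.052, 0.001, -0.002, 0.08, 0, 0, -0.2, 0.052, 0.001, -0.002, 0.02, 0, 0, -0.2, 0.052]}}

```text
time: 50.75
tool_pos: [0.4539, -0.2928, 0.1995]
ee_rot: [-3.142, -0.003, -0.077]
wrist_force: [0.7, -1.7, 0.4]
width: 0.052
finger_force: 0.0
```

Emit:
{"fn": "servo_tool", "kwargs": {"commands": [0, 0, -0.05, 0, 0, 0, 0.052, -0.05, 0, -0.06, 0, 0, 0, 0.052, -0.1, 0, -0.06, 0, 0, 0, 0.052, -0.12, 0, -0.06, 0, 0, 0, 0.052, -0.12, 0, -0.06, 0, 0, 0, 0.052, -0.12, 0, -0.06, 0, 0, 0, 0.052]}}

```text
time: 51.5
tool_pos: [0.3355, -0.2841, 0.2581]
ee_rot: [3.141, -0.005, -0.077]
wrist_force: [0.6, -0.6, -0.2]
width: 0.0519
finger_force: 0.0
```

```bash
python3 pl.py; python3 - <<'E'
from h import *
import ang
p0=(.4935,-.2567,0,-.08); im=[]
for n in ("top","scene","wrist"):
    s=shot(n); m=find(s,"tray",proj(s,[p0[:3]])[0],60)
    if m is not None:
        m=np.maximum(m,0)
        for r in spotter.trace("house1",s):
            ys,xs=np.nonzero(r["region"]); c=proj(s,[[p0[0],p0[1],.05]])[0]
            if len(xs) and np.hypot(xs.mean()-c[0],ys.mean()-c[1])<(110 if n=="wrist" else 45): m=np.maximum(m,r["region"])
        a=ang.angles([(s,m.astype(np.float32))],p0); print(n,np.round(a[0],3),"FBLR",np.round(a[1],2),round(a[2],3))
    for b in ("eraser","tape","brush"):
        r=spotter.trace(b,s)
        if r and n!="wrist": print(n,b,round(r[0]["conf"],2),r[0]["box"])
    c=proj(s,[p0[:3]])[0].astype(int); h=130 if n=="wrist" else 80
    y0=max(c[1]-h,0);x0=max(c[0]-h,0); im.append(cv2.resize(s["img"][y0:y0+2*h,x0:x0+2*h],(266,266),interpolation=cv2.INTER_CUBIC))
cv2.imwrite("pics/final.png",np.hstack(im))
E
```

```text
0.95 [ 0.4534 -0.2914  0.02   -0.0792] 0.028
0.92 [ 0.5324 -0.218   0.02   -0.1099] 0.021
0.83 [ 0.5266 -0.2998  0.02   -0.0828] 0.023
0.71 [ 0.4618 -0.2114  0.02   -0.0855] 0.023
at [ 0.3356 -0.284   0.2579] [ 3.141 -0.004 -0.076] w 0.052 t 51.6
top [ 0.494 -0.257 -0.074] FBLR [1.47 1.53 1.66 1.57] 0.031
top eraser 0.75 [407.8, 207.3, 84.5, 18.8]
top tape 0.98 [326.4, 111.7, 33.3, 35.2]
top brush 0.57 [398.3, 98.8, 32.0, 79.4]
scene [ 0.487 -0.258 -0.072] FBLR [1.6  1.53 1.52 1.53] 0.044
scene eraser 0.54 [297.0, 164.7, 16.1, 9.4]
scene tape 0.83 [315.0, 251.6, 46.7, 47.0]
scene brush 0.56 [235.4, 250.2, 27.5, 87.4]
wrist [ 0.493 -0.257 -0.079] FBLR [1.52 1.54 1.57 1.57] 0.016
```

View pics/final.png

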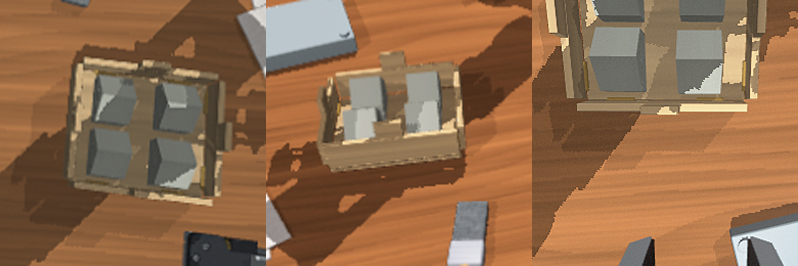

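All four houses stand inside the tray: top crop (112,98), (178,105), (110,155), (172,162). All four sides are upright at about 1.5 rad, the bystanders are where they were, and the gripper is clear. I hand it in.

```bash
python3 -c "
from bench import close_job
print(close_job())"
```

```text
the job is handed in; nothing more can be done
None
```

The job is handed in at about 52 s on the robot's clock: all four tray sides are up (fitted at about 1.5 rad), all four plaster houses stand inside the tray released, and the eraser, tape and brush are where they lay; `close_job()` returned no verdict.

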